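# Time the pulley, then seat the flanged hub and its end cap

## Task

First bring the timing pulley on the gearbox round by its rim until its engraved line points straight at the fixed pointer. Then set the flanged hub, face down, fully home on the pulley's centring spigot, and last the flanged end cap, face down, fully home on the spigot at the top of the hub. Lower the parts on rather than dropping them, keep the line at the pointer, and leave the screwdriver, hammer and parts bin where they are.

Things in the scene. Friction and masses are not known exactly. Their poses are not given: they have to be found in the camera images.
- gearbox: dark grey gearbox bolted to the bench, round foot 190 mm in diameter; origin on the pulley's vertical axis at bench height (z = 0). Its +x axis points along the lug that carries the pointer (an upright 10 x 22 mm steel post 113 mm from the axis, 75 mm high, with a cone pointing inwards to the pulley)
- pointer_tip (a point): tip of the fixed pointer: 88 mm from the pulley's axis along the gearbox's +x, 71 mm above the bench, 3 mm outside the pulley's rim
- pulley (a joint): angle of the timing pulley about its vertical axis, rad: 0 when the engraved line points at the pointer, positive anticlockwise seen from above; starts between 0.5 and 1.3. It turns freely from -2.9 to 2.9 with a little drag (about 0.2 N m, some 2.5 N at the rim) and stays where it is left
- pulley_mark (a point): outer end of the pulley's engraved line (dark, 6 mm wide, radial across the web and the rim's top): on the top outer edge of the rim, 85 mm from the axis, 75 mm above the bench
- rim_centre (a point): point on the pulley's axis level with the top of its rim, 75 mm above the bench. Pulley: aluminium dish 170 mm in diameter; its upright rim wall is 10 mm thick (radius 75 to 85 mm) and stands 25 mm above the web inside it. The wall can be pinched from above, one finger inside and one outside
- pulley_seat (a point): centre of the pulley's seating face, on its axis, 62 mm above the bench: top of the central boss (radius 40 mm, 12 mm above the web). The centring spigot rises 16 mm from it: radius 17 mm, its top 5 mm tapered to radius 13 mm. Origin turns with the pulley
- hub: flanged hub, aluminium, face down on the bench on one side of the gearbox. Origin: centre of its underside (the face); z up its axis. Flange radius 45, 12 mm thick, six dark dots; neck radius 27 from 12 to 52 mm, to be gripped; on top, up to 65 mm, its own spigot of radius 15 tapering to 11.5 mm. Bore in the face: radius 18.2, 20 mm deep. Fully home its origin is at pulley_seat. About 0.36 kg
- hub_seat (a point): centre of the hub's top seating face (ring of radius 15 to 27 mm round its spigot), on its axis, 52 mm above the hub's origin
- cap: flanged end cap, aluminium, smaller than the hub and with no spigot on top, face down on the bench on the gearbox's other side. Origin: centre of its underside (the face); z up its axis. Flange radius 38, 10 mm thick, three dark dots; plain closed boss radius 22 from 10 to 44 mm, to be gripped. Bore in the face: radius 16.2, 16 mm deep. Fully home its origin is at hub_seat. About 0.2 kg
- screwdriver: bystander: screwdriver 200 mm long with a black handle, lying along its x; origin at its middle, on the bench
- hammer: bystander: hammer 260 mm long with a wooden handle, lying along its x; origin at its middle, on the bench
- parts_bin: bystander: off-white open bin 130 x 200 x 60 mm; origin at the centre of its underside
Not all that is in view belongs to the job. Leave any red look-alike of the cap alone. Leave any brown look-alike of the hub alone.

How it is judged:
By the outcome, as a careful person would: the job done as asked, in the order asked, and still so for the second after the job is handed in, with the robot touching nothing.
It also fails if it takes over 72 s, if anything falls off the work surface, if the arm or the gripper's body presses on something with over 40 N, if the wrist force passes 120 N, or if a joint passes its speed limit or range.

## Robot

A 7-joint arm with a two-finger parallel gripper is mounted at the origin on the work surface. World frame = base frame: x ahead of the robot, y to its left, z up, the work surface at z = 0. Lengths are in mm, angles in rad, forces in N, time in s.
With the tool pointing down it reaches from about 350 to 775 mm from the base axis. Payload 3.1 kg.
Tool frame: the origin (TCP) lies at the very end of the fingers, on their centre line; the grasp point (between the pads) lies 19 mm behind it (env.grip_depth is the z of the grasp point in the tool frame, in mm); z points along the fingers, y is the direction in which the jaws open and shut (so a half turn about z gives the same grasp; the last joint's range is limited). The gripper opens to 85 mm and grips with 20 to 120 N. Pads are 22 mm wide; open, the fingers measure 114 mm over their backs; the gripper's body (76 mm by 85 mm) begins 54 mm behind the grasp point. The pads swing forward as they close: fully open they stand 13 mm farther back than shut.
Start: joints at [-1.316, 0.311, 0.014, 1.512, -0.004, 1.319, -0.027], TCP at [160.827, 525.978, 203.204] pointing down, gripper open.
Joint ranges: [-2.7, 2.7], [-0.3, 1.91], [-1.27, 1.3], [0.12, 2.57], [-1.44, 4.58], [0.2, 2.03], [-3.05, 3.05]. Speed limits (rad/s): [2.79, 2.79, 3.14, 3.14, 3.14, 3.14, 3.14].

## Interface

Orientations are given as a unit quaternion [w, x, y, z].
In Python, from workcell import env gives the robot as it stands.
- The arm moves only by the tool drive_tool, never from a script. Its argument "steps" is a list of rows, each an object of numbers: "dx", "dy", "dz": the shift along the tool's x, y, z each as a share of 5 cm, from -1 to 1; "wx", "wy", "wz": the turn, a rotation vector about the tool's x, y, z each as a share of 5 degrees, from -1 to 1; "gripper": the opening in per cent of the stroke, from 0 (shut) to 100 (fully open). A call has exactly 10 rows; each row shifts and turns the commanded pose from where the row before left it, along the tool's axes as they then stand; what a row does not reach is not made up. A row lasts 1/10 s, in which the tool goes at most 50 mm and 8.59 degrees, less where a joint would pass 70% of its speed; a pose out of reach is approached as far as the arm can. A call with a number of a shift or a turn outside -1 to 1 is refused whole. A call with a gripper value outside its range is refused whole. The fingers move at their own pace and stop on an object; "force" is the grip in N (left out, the last holds). Time passes only in rows, so rows that do not move let the fingers close, or fill a call up. It gives the time, the measured TCP pose, the force and the opening at its end, in the units of the state.
- env.observe(): the state, without advancing time (a new reading comes with each control period).
- env.grab_frame(name): name is "scene" or "top" or "wrist"; returns a dict with "frame" (384x512x3 uint8, red, green, blue), "camera_matrix" (3x3 intrinsics, pixels), "world_to_cam" (4x4, takes a point from world to camera coordinates). Camera axes: x right, y down, z forward; pixel columns grow to the right and rows downward; lengths in mm; the calibration is good to about 2 mm. A picture is of the moment at which its call begins. There is no depth.
- env.hand_in(): hands the job in, once; it reports no verdict.
Trained networks look in the newest picture that a camera, given by its name, has taken for a name from the list of things; names that differ only in an ending like _2 or _b are one class to them, and where a whole thing is asked for, a point or a joint stands for the part that bears it (a point fixed in the world has none). Each returns a list of dicts, best first, with "conf" (0 to 1); they miss things now and then, are a little off and sometimes report something else, mostly with a low value. They report only what shows in the picture. A call takes as long as a camera call. They do not tell look-alikes from the thing itself.
- env.find_in(label, camera): "position" ([x, y, z] in mm, in the coordinates of the camera as it stood for that picture, good to about 4 mm: the middle of the surface that is visible of it).
- env.outline_of(label, camera): "pixels" (384x512 bool, what is visible of it).
- env.tip_of(label, camera): "position" ([x, y, z] in mm, in the coordinates of the camera as it stood for that picture, good to about 4 mm: a listed point, or the origin of a listed thing).
The state is a dict: "time": time; "qpos": joint angles; "joint_velocities": joint speeds; "joint_efforts": joint torques, N m; "eef_pos": TCP position; "ee_rot": TCP orientation; "contact_force": force on the tool from outside, world axes, zero at the start; "ft_torque": the same for the moment, N m; "width": finger opening in mm.
Only numpy, scipy, OpenCV 4.12 (cv2) and the standard library are available. Lean on these libraries where they do the work, as an engineer would, in place of code of your own. Each camera call takes 0.05 s, during which the arm holds its last target.

## Working session

There is one attempt and no reset: what is moved stays moved. The work goes in short steps, Python scripts to look and compute and a tool call to move; the robot and the scene stay as the last step left them, time stands still between calls to the robot, and variables do not carry over. Pictures are saved under pics/ and viewed, and the job is handed in when it is done.

Besides the shell and the picture viewer there is one more tool, called after ">>>" as a command line: name --argument value ..., lists and objects as JSON in quotes. drive_tool: Moves the arm, as the interface text tells. Shift numbers are shares of 5 cm and turn numbers shares of 5 degrees, none past 1 either way. Its arguments: {"type":"object","properties":{"steps":{"type":"array"},"force":{"type":"number"}},"required":["steps"]}

```bash
ls; mkdir -p pics
cat > h.py <<'E'
import numpy as np, cv2
from workcell import env
def grab(n,save=None):
    g=env.grab_frame(n)
    if save: cv2.imwrite('pics/'+save+'.png',cv2.cvtColor(g['frame'],cv2.COLOR_RGB2BGR))
    return g
def c2w(g,p):
    T=np.linalg.inv(np.array(g['world_to_cam'])); return (T@np.r_[p,1])[:3]
def proj(g,p):
    q=(np.array(g['world_to_cam'])@np.r_[p,1])[:3]; u=np.array(g['camera_matrix'])@q; return u[:2]/u[2]
def ray(g,uv):
    T=np.linalg.inv(np.array(g['world_to_cam'])); K=np.array(g['camera_matrix'])
    d=T[:3,:3]@np.linalg.solve(K,np.r_[uv,1]); return T[:3,3],d
def atz(g,uv,z):
    o,d=ray(g,uv); return o+d*(z-o[2])/d[2]
E
python3 - <<'E'
from h import *
np.set_printoptions(precision=1,suppress=True)
o=env.observe();print(o['time'],o['eef_pos'],o['ee_rot'],o['width'],env.grip_depth)
for n in ['scene','top']:
    g=grab(n,n+'0')
    print(n,c2w(g,[0,0,0]))
    for l in ['gearbox','pointer_tip','pulley_mark','rim_centre','pulley_seat','hub','hub_seat','cap','screwdriver','hammer','parts_bin']:
        for r in env.tip_of(l,n)[:4]:
            p=c2w(g,r['position']); print(l,round(r['conf'],2),p,proj(g,p))
print(env.observe()['time'])
E
```

```text
pics
0.0 [160.6 525.2 202.1] [-0.   0.1  1.  -0. ] 85.36766700318765 -18.700000000000003
scene [966.1 579.3 927.7]
gearbox 0.69 [522.8  45.2   1.5] [295.1 199. ]
pointer_tip 0.94 [592.4  92.3  69.4] [286.  206.4]
pulley_mark 0.62 [541.4 124.6  74.2] [307.4 205.6]
pulley_mark 0.6 [520.3  47.9  76.3] [298.  184.2]
pulley_seat 0.58 [523.1  44.3  61.8] [296.2 186.8]
hub 0.86 [558.7 406.9   1. ] [364.  301.1]
hub 0.6 [488.3 283.5  -0.8] [353.6 252.2]
hub_seat 0.89 [553.7 405.8  52.1] [369.7 291.9]
hub_seat 0.6 [488.  287.6  51.9] [358.4 243.8]
hub_seat 0.39 [ 478.5 -289.5   -0.5] [252.7 131.6]
cap 0.78 [ 481.5 -287.8   -3.2] [252.3 132.7]
cap 0.7 [ 446.  -397.7    0.5] [245.6 111.8]
screwdriver 0.79 [695.6 347.2  -0.2] [306.9 309.2]
hammer 0.6 [805.2 -22.1   1.2] [204.2 223.7]
parts_bin 0.57 [ 714.6 -315.4   -1.8] [190.8 152.3]
top [434.1  12.2 964.1]
gearbox 0.89 [521.6  40.9   0.7] [245.4 237.4]
pulley_mark 0.9 [539.5 127.   72.4] [209.2 231.6]
pulley_mark 0.44 [485.7 285.9  -0.4] [154.9 261.3]
rim_centre 0.78 [518.9  47.7  73.4] [241.7 236.2]
pulley_seat 0.59 [519.4  44.8  60.9] [243.1 236.3]
hub 0.87 [555.9 410.2   0.3] [107.2 240. ]
hub 0.85 [485.6 283.4   0.7] [155.7 261.2]
hub_seat 0.97 [486.7 283.6  50.7] [150.  260.3]
hub_seat 0.86 [554.6 409.6  49.1] [ 99.5 239. ]
cap 0.78 [ 447.6 -401.5    1.8] [413.9 246.5]
cap 0.68 [ 477.9 -289.5    1.1] [370.1 239.8]
screwdriver 0.95 [690.8 342.3  -1.2] [131.  188.6]
hammer 0.64 [804.4 -24.1  -0.2] [257.8 135.9]
parts_bin 0.6 [ 712.9 -314.8   -1.2] [363.9 155.5]
1.2
```

View images.

Run:
```python
import cv2,numpy as np
a=cv2.imread('pics/top0.png');b=cv2.imread('pics/scene0.png')
cv2.imwrite('pics/top0c.png',cv2.resize(a[120:320,60:460],None,fx=2,fy=2,interpolation=cv2.INTER_CUBIC))
cv2.imwrite('pics/scene0c.png',cv2.resize(b[70:340,150:420],None,fx=2.2,fy=2.2,interpolation=cv2.INTER_CUBIC))
```

```text
(no output)
```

View pics/top0c.png

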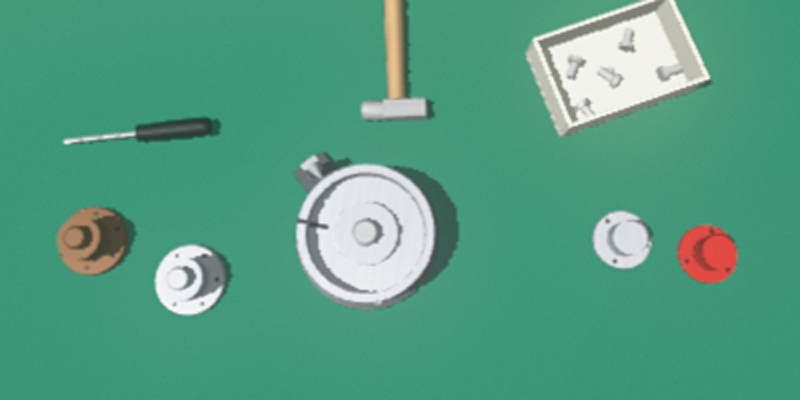

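View pics/scene0c.png

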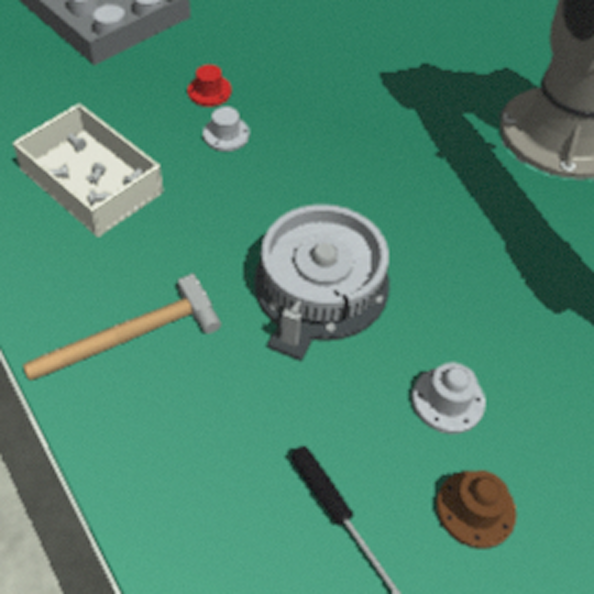

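Run:
```python
from h import *
from scipy.spatial.transform import Rotation as R
np.set_printoptions(precision=3,suppress=True)
o=env.observe();print(o)
q=np.array(o['ee_rot']);print(R.from_quat(np.r_[q[1:],q[0]]).as_matrix())
g=grab('wrist','wr0');T=np.linalg.inv(g['world_to_cam']);print(T,g['camera_matrix'])
```

```text
{'time': 1.2, 'qpos': array([-1.316,  0.311,  0.014,  1.511, -0.004,  1.319, -0.027]), 'joint_velocities': array([ 0.001, -0.001,  0.001, -0.001, -0.   ,  0.   ,  0.001]), 'joint_efforts': array([  0.   , -37.982,   0.146, -23.086,   0.012,   0.002,  -0.   ]), 'eef_pos': array([160.797, 526.008, 203.218]), 'ee_rot': array([-0.   ,  0.148,  0.989,  0.   ]), 'contact_force': array([0.176, 0.091, 0.098]), 'ft_torque': array([-0.012, -0.014, -0.008]), 'width': 85.47568991723904}
[[-0.956  0.292  0.   ]
 [ 0.292  0.956  0.   ]
 [ 0.     0.    -1.   ]]
[[  0.293   0.909   0.296  85.046]
 [  0.956  -0.279  -0.091 549.451]
 [ -0.      0.31   -0.951 374.161]
 [  0.      0.      0.      1.   ]] [[293.574   0.    255.157]
 [  0.    293.574 192.541]
 [  0.      0.      1.   ]]
```

View pics/wr0.png

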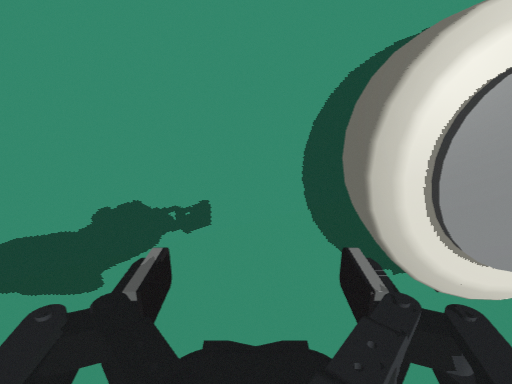

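View pics/scene0.png

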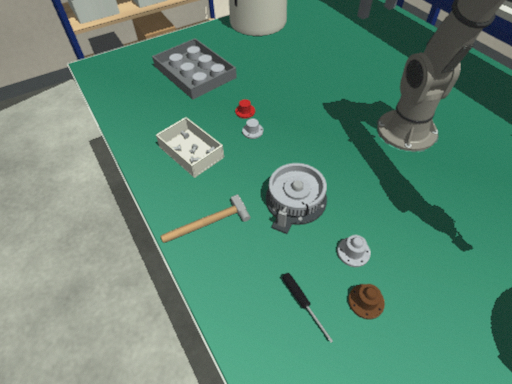

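View pics/top0.png

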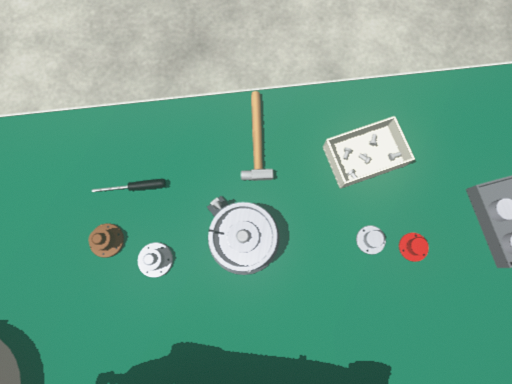

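>>> drive_tool --steps '[{"dx": -0.7, "dy": -0.7}, {"dx": -0.7, "dy": -0.7}, {"dx": -0.7, "dy": -0.7}, {"dx": -0.7, "dy": -0.7}, {"dx": -0.7, "dy": -0.7}, {"dx": -0.7, "dy": -0.7}, {"dx": -0.7, "dy": -0.7}, {"dx": -0.7, "dy": -0.7}, {"dx": -0.7, "dy": -0.7}, {"dx": -0.7, "dy": -0.7}]' --force 40

```text
invalid input at $.steps[0]: expected keys dx, dy, dz, wx, wy, wz, gripper
```

>>> drive_tool --steps '[{"wz": 1, "gripper": 50}, {"wz": 1}, {"wz": 1}, {"wz": 1}, {"wz": 1}, {"wz": 1}, {"wz": 1}, {"wz": 1}, {"wz": 1}, {"wz": 1}]'

```text
invalid input at $.steps[0]: expected keys dx, dy, dz, wx, wy, wz, gripper
```

```bash
cat >> h.py <<'E'
from scipy.spatial.transform import Rotation as R
np.set_printoptions(precision=2,suppress=True)
def st():
    o=env.observe();q=np.array(o['ee_rot']);M=R.from_quat(np.r_[q[1:],q[0]]).as_matrix()
    print('t',o['time'],'pos',o['eef_pos'],'yaw',np.degrees(np.arctan2(M[1,1],M[0,1])),'tilt',M[:2,2],'F',o['contact_force'],'w',o['width'],'q',o['qpos'])
    return np.array(o['eef_pos']),M
def det(cam,labels,g):
    for l in labels:
        for r in env.tip_of(l,cam)[:2]:
            p=c2w(g,r['position']); print(l,round(r['conf'],2),p,proj(g,p))
E
python3 - <<'E'
from h import *
st(); g=grab('wrist','wr1'); det('wrist',['pointer_tip','pulley_mark','rim_centre','pulley_seat'],g)
E
```

```text
t 1.25 pos [160.81 525.97 203.19] yaw 72.99840396374994 tilt [ 0. -0.] F [-0.69 -0.45  0.23] w 85.42965046601225 q [-1.32  0.31  0.01  1.51 -0.    1.32 -0.03]
```

View pics/wr1.png

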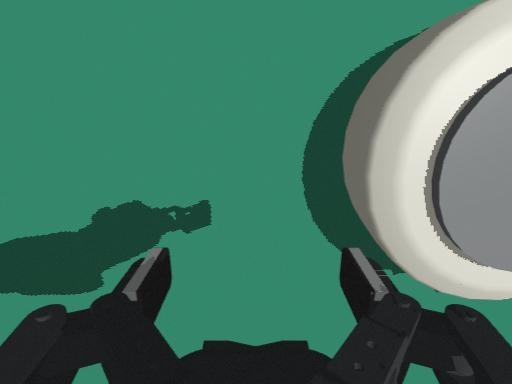

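>>> drive_tool --steps '[{"dx": -0.7, "dy": -0.7, "dz": 0, "wx": 0, "wy": 0, "wz": 0, "gripper": 50}, {"dx": -0.7, "dy": -0.7, "dz": 0, "wx": 0, "wy": 0, "wz": 0, "gripper": 50}, {"dx": -0.7, "dy": -0.7, "dz": 0, "wx": 0, "wy": 0, "wz": 0, "gripper": 50}, {"dx": -0.7, "dy": -0.7, "dz": 0, "wx": 0, "wy": 0, "wz": 0, "gripper": 50}, {"dx": -0.7, "dy": -0.7, "dz": 0, "wx": 0, "wy": 0, "wz": 0, "gripper": 50}, {"dx": -0.7, "dy": -0.7, "dz": 0, "wx": 0, "wy": 0, "wz": 0, "gripper": 50}, {"dx": -0.7, "dy": -0.7, "dz": 0, "wx": 0, "wy": 0, "wz": 0, "gripper": 50}, {"dx": -0.7, "dy": -0.7, "dz": 0, "wx": 0, "wy": 0, "wz": 0, "gripper": 50}, {"dx": -0.7, "dy": -0.7, "dz": 0, "wx": 0, "wy": 0, "wz": 0, "gripper": 50}, {"dx": -0.7, "dy": -0.7, "dz": 0, "wx": 0, "wy": 0, "wz": 0, "gripper": 50}]' --force 40

```text
time: 2.5
eef_pos: [393.9, 87.2, 203.7]
ee_rot: [0.001, 0.148, 0.989, 0.001]
contact_force: [1.5, 0.5, 0.0]
width: 42.6
```

>>> drive_tool --steps '[{"dx": 0, "dy": 0, "dz": 0, "wx": 0, "wy": 0, "wz": 1, "gripper": 50}, {"dx": 0, "dy": 0, "dz": 0, "wx": 0, "wy": 0, "wz": 1, "gripper": 50}, {"dx": 0, "dy": 0, "dz": 0, "wx": 0, "wy": 0, "wz": 1, "gripper": 50}, {"dx": 0, "dy": 0, "dz": 0, "wx": 0, "wy": 0, "wz": 1, "gripper": 50}, {"dx": 0, "dy": 0, "dz": 0, "wx": 0, "wy": 0, "wz": 1, "gripper": 50}, {"dx": 0, "dy": 0, "dz": 0, "wx": 0, "wy": 0, "wz": 1, "gripper": 50}, {"dx": 0, "dy": 0, "dz": 0, "wx": 0, "wy": 0, "wz": 1, "gripper": 50}, {"dx": 0, "dy": 0, "dz": 0, "wx": 0, "wy": 0, "wz": 1, "gripper": 50}, {"dx": 0, "dy": 0, "dz": 0, "wx": 0, "wy": 0, "wz": 1, "gripper": 50}, {"dx": 0, "dy": 0, "dz": 0, "wx": 0, "wy": 0, "wz": 1, "gripper": 50}]'

```text
time: 3.5
eef_pos: [393.2, 88.9, 203.4]
ee_rot: [0.0, 0.553, 0.833, 0.0]
contact_force: [0.3, 1.6, -0.4]
width: 42.6
```

Run:
```python
from h import *
st(); g=grab('wrist','wr1'); det('wrist',['pointer_tip','pulley_mark','rim_centre','pulley_seat'],g)
np.savez('wr1.npz',**g)
```

```text
t 3.5 pos [393.22  88.94 203.35] yaw 22.791552486171703 tilt [0. 0.] F [ 0.35  1.61 -0.37] w 42.6330810190798 q [-0.74 -0.01  0.47  1.88  0.    1.26  0.13]
pointer_tip 0.68 [595.02  94.39  69.69] [418.93 236.71]
pulley_mark 0.84 [539.75 126.14  77.27] [394.7  197.12]
rim_centre 0.91 [520.33  48.27  76.37] [343.98 250.24]
pulley_seat 0.91 [520.85  46.29  60.42] [339.73 245.13]
pulley_seat 0.66 [807.71 -22.89  -2.98] [469.01 324.59]
```

View pics/wr1.png

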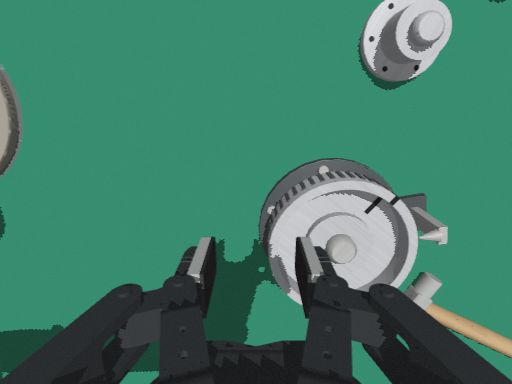

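```bash
cat >> h.py <<'E'
def circ(c,r,z,n=180):
    a=np.linspace(0,2*np.pi,n,endpoint=False); return np.c_[c[0]+r*np.cos(a),c[1]+r*np.sin(a),np.full(n,z)]
def projn(g,P):
    q=(np.array(g['world_to_cam'])@np.c_[P,np.ones(len(P))].T)[:3]; u=np.array(g['camera_matrix'])@q; return (u[:2]/u[2]).T
def fitc(g,c0,circs,rad=12):
    im=cv2.GaussianBlur(cv2.cvtColor(np.ascontiguousarray(g['frame']),cv2.COLOR_RGB2GRAY).astype(np.float32),(0,0),1)
    gx=cv2.Sobel(im,cv2.CV_32F,1,0);gy=cv2.Sobel(im,cv2.CV_32F,0,1);m=np.minimum(np.hypot(gx,gy),120)
    def s(c):
        v=0
        for r,z in circs:
            u=projn(g,circ(c,r,z)).astype(np.float32)
            v+=cv2.remap(m,u[:,:1],u[:,1:],cv2.INTER_LINEAR).mean()
        return v
    best=max(((s((c0[0]+i,c0[1]+j)),c0[0]+i,c0[1]+j) for i in np.arange(-rad,rad+.1,1) for j in np.arange(-rad,rad+.1,1)))
    best=max(((s((best[1]+i,best[2]+j)),best[1]+i,best[2]+j) for i in np.arange(-1,1.1,.25) for j in np.arange(-1,1.1,.25)))
    return best
def draw(g,c,circs,name,crop,f=3):
    im=cv2.cvtColor(np.ascontiguousarray(g['frame']),cv2.COLOR_RGB2BGR)
    x0,y0,x1,y1=crop; im=cv2.resize(im[y0:y1,x0:x1],None,fx=f,fy=f,interpolation=cv2.INTER_CUBIC)
    for r,z in circs:
        for u in projn(g,circ(c,r,z)):
            cv2.circle(im,(int((u[0]-x0+.5)*f),int((u[1]-y0+.5)*f)),0,(0,0,255),-1)
    cv2.imwrite('pics/'+name+'.png',im)
E
python3 - <<'E'
from h import *
g=dict(np.load('wr1.npz')); t=grab('top'); s=grab('scene')
cs=[(85,75),(75,75),(40,62),(13,78)]
for n,k in (('w',g),('t',t),('s',s)):
    print(n,[fitc(k,(520.5,46),[c]) for c in cs], 'all',fitc(k,(520.5,46),cs))
b=fitc(t,(520.5,46),cs); draw(t,b[1:],cs,'fit_t',(180,170,310,300),4)
b=fitc(g,(520.5,46),cs); draw(g,b[1:],cs,'fit_w',(240,140,460,330),3)
# hub
hc=[(45,12),(27,52),(11.5,65)]
for n,k in (('w',g),('t',t),('s',s)): print('hub',n,[fitc(k,(487,284),[c]) for c in hc],'all',fitc(k,(487,284),hc))
cc=[(38,10),(22,44)]
for n,k in (('t',t),('s',s)): print('cap',n,[fitc(k,(480,-288.5),[c]) for c in cc],'all',fitc(k,(480,-288.5),cc))
E
```

```text
w [(np.float32(92.68062), np.float64(520.0), np.float64(45.75)), (np.float32(67.017494), np.float64(508.25), np.float64(56.75)), (np.float32(64.26787), np.float64(515.0), np.float64(48.0)), (np.float32(68.92448), np.float64(508.5), np.float64(52.75))] all (np.float32(273.3735), np.float64(519.5), np.float64(45.5))
t [(np.float32(118.66237), np.float64(520.5), np.float64(45.5)), (np.float32(107.05836), np.float64(518.0), np.float64(33.0)), (np.float32(50.865955), np.float64(520.0), np.float64(39.5)), (np.float32(91.36684), np.float64(519.25), np.float64(34.5))] all (np.float32(326.13098), np.float64(521.75), np.float64(47.0))
s [(np.float32(117.48559), np.float64(520.0), np.float64(45.0)), (np.float32(99.60249), np.float64(533.5), np.float64(59.0)), (np.float32(64.70559), np.float64(528.0), np.float64(53.5)), (np.float32(89.324394), np.float64(533.5), np.float64(58.75))] all (np.float32(317.8877), np.float64(532.25), np.float64(59.0))
hub w [(np.float32(74.510826), np.float64(490.0), np.float64(283.75)), (np.float32(92.74402), np.float64(491.0), np.float64(283.5)), (np.float32(84.3994
[... 340 characters left out ...]
oat64(492.0), np.float64(284.5))
hub s [(np.float32(102.56238), np.float64(490.0), np.float64(284.5)), (np.float32(112.71261), np.float64(489.5), np.float64(283.0)), (np.float32(89.04091), np.float64(489.25), np.float64(271.75))] all (np.float32(293.39426), np.float64(489.5), np.float64(283.25))
cap t [(np.float32(114.930565), np.float64(478.0), np.float64(-287.5)), (np.float32(92.5929), np.float64(475.0), np.float64(-289.75))] all (np.float32(203.436), np.float64(476.0), np.float64(-288.0))
cap s [(np.float32(97.28011), np.float64(481.25), np.float64(-284.5)), (np.float32(118.964386), np.float64(479.5), np.float64(-292.0))] all (np.float32(211.06335), np.float64(480.75), np.float64(-288.0))
```

View pics/fit_t.png

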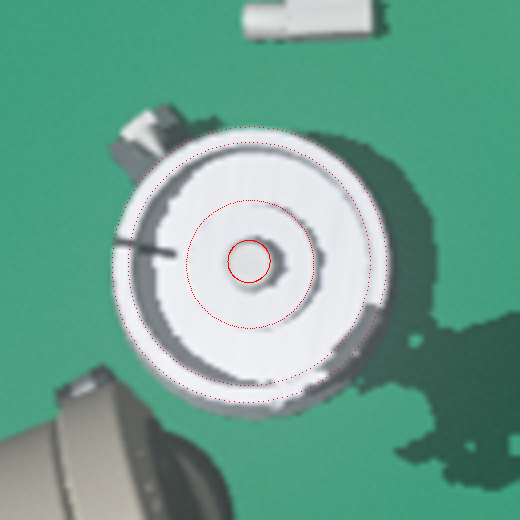

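View pics/fit_w.png

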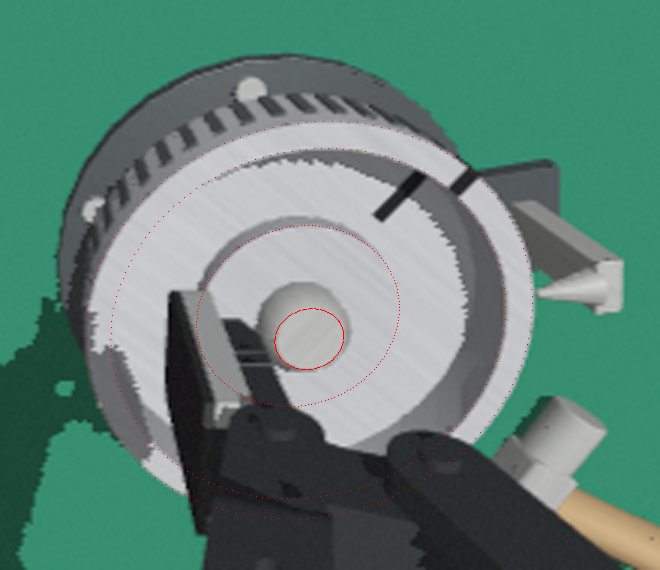

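Run:
```python
from h import *
g=dict(np.load('wr1.npz'));C=np.array([520.3,45.5])
for uv,z in (((539/3+240,293/3+140),71),((479/3+240-.3,172/3+140),75),((379/3+240,217/3+140),50)):
    p=atz(g,uv,z);d=p[:2]-C;print(p,np.hypot(*d),np.degrees(np.arctan2(d[1],d[0])))
t=grab('top')
im=cv2.cvtColor(t['frame'],cv2.COLOR_RGB2BGR);cv2.imwrite('pics/tp.png',cv2.resize(im[190:250,195:255],None,fx=10,fy=10,interpolation=cv2.INTER_CUBIC))
for a in (32,33,34): print(proj(t,[*(C+88*np.array([np.cos(np.radians(a)),np.sin(np.radians(a))])),71]))
```

```text
[595.45  93.97  71.  ] 89.42609510045138 32.81955771489311
[545.87 127.6   75.  ] 85.98876817829913 72.69871830809801
[534.89  93.27  50.  ] 49.94899084566072 73.01593897641716
[221.22 208.26]
[220.74 208.63]
[220.26 209.02]
```

View pics/tp.png

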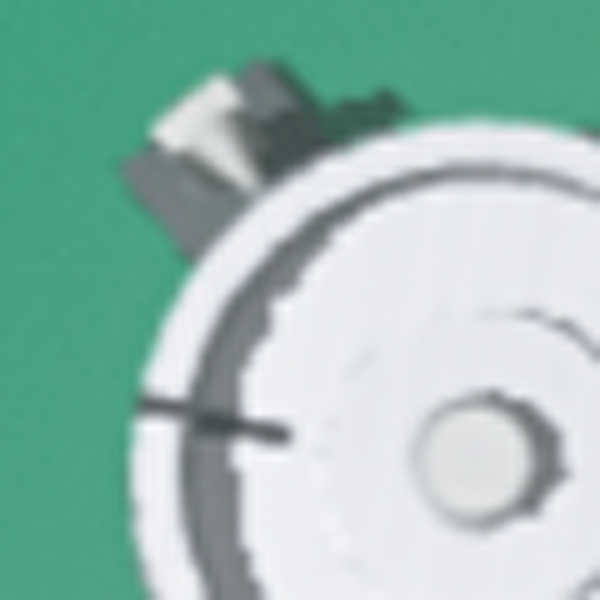

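>>> drive_tool --steps '[{"dx": -0.357, "dy": 0.082, "dz": 0, "wx": 0, "wy": 0, "wz": 0, "gripper": 50}, {"dx": -0.357, "dy": 0.082, "dz": 0, "wx": 0, "wy": 0, "wz": 0, "gripper": 50}, {"dx": -0.357, "dy": 0.082, "dz": 0, "wx": 0, "wy": 0, "wz": 0, "gripper": 50}, {"dx": -0.357, "dy": 0.082, "dz": 0, "wx": 0, "wy": 0, "wz": 0, "gripper": 50}, {"dx": -0.357, "dy": 0.082, "dz": 0, "wx": 0, "wy": 0, "wz": 0, "gripper": 50}, {"dx": 0, "dy": 0, "dz": 0.5, "wx": 0, "wy": 0, "wz": 0, "gripper": 50}, {"dx": 0, "dy": 0, "dz": 0.5, "wx": 0, "wy": 0, "wz": 0, "gripper": 50}, {"dx": 0, "dy": 0, "dz": 0.5, "wx": 0, "wy": 0, "wz": 0, "gripper": 50}, {"dx": 0, "dy": 0, "dz": 0.5, "wx": 0, "wy": 0, "wz": 0, "gripper": 50}, {"dx": 0, "dy": 0, "dz": 0, "wx": 0, "wy": 0, "wz": 0, "gripper": 50}]'

```text
time: 4.9
eef_pos: [443.6, 14.6, 100.3]
ee_rot: [-0.003, 0.552, 0.834, -0.003]
contact_force: [0.1, -0.1, -0.5]
width: 42.4
```

Run:
```python
from h import *
st(); g=grab('wrist','wr2')
```

```text
t 4.9 pos [443.63  14.63 100.33] yaw 23.016283626269857 tilt [-0.01 -0.  ] F [ 0.08 -0.11 -0.49] w 42.399134088564786 q [-0.57  0.21  0.58  1.95 -0.13  1.03  0.47]
```

View pics/wr2.png

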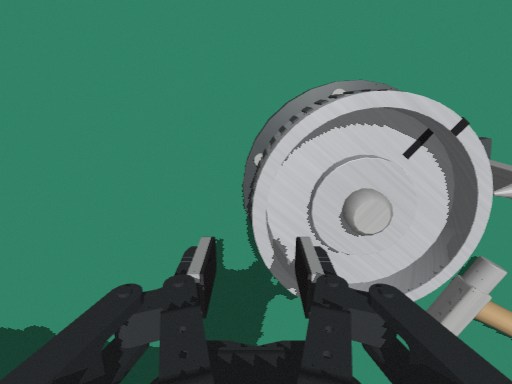

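>>> drive_tool --steps '[{"dx": -0.02, "dy": 0.06, "dz": 0, "wx": 0, "wy": 0, "wz": 0, "gripper": 50}, {"dx": 0, "dy": 0, "dz": 0.22, "wx": 0, "wy": 0, "wz": 0, "gripper": 50}, {"dx": 0, "dy": 0, "dz": 0.22, "wx": 0, "wy": 0, "wz": 0, "gripper": 50}, {"dx": 0, "dy": 0, "dz": 0.22, "wx": 0, "wy": 0, "wz": 0, "gripper": 50}, {"dx": 0, "dy": 0, "dz": 0.2, "wx": 0, "wy": 0, "wz": 0, "gripper": 50}, {"dx": 0, "dy": 0, "dz": 0, "wx": 0, "wy": 0, "wz": 0, "gripper": 50}, {"dx": 0, "dy": 0, "dz": 0, "wx": 0, "wy": 0, "wz": 0, "gripper": 30}, {"dx": 0, "dy": 0, "dz": 0, "wx": 0, "wy": 0, "wz": 0, "gripper": 20}, {"dx": 0, "dy": 0, "dz": 0, "wx": 0, "wy": 0, "wz": 0, "gripper": 20}, {"dx": 0, "dy": 0, "dz": 0, "wx": 0, "wy": 0, "wz": 0, "gripper": 20}]' --force 30

```text
time: 5.95
eef_pos: [450.5, 15.1, 60.6]
ee_rot: [0.0, 0.552, 0.834, 0.0]
contact_force: [0.4, 0.9, -0.9]
width: 17.5
```

Run:
```python
from h import *
st(); g=grab('wrist','wr3')
```

```text
t 5.95 pos [450.48  15.09  60.58] yaw 23.000776519676048 tilt [0. 0.] F [ 0.36  0.88 -0.92] w 17.488171995702366 q [-0.55  0.28  0.57  1.99 -0.19  0.92  0.52]
```

View pics/wr3.png

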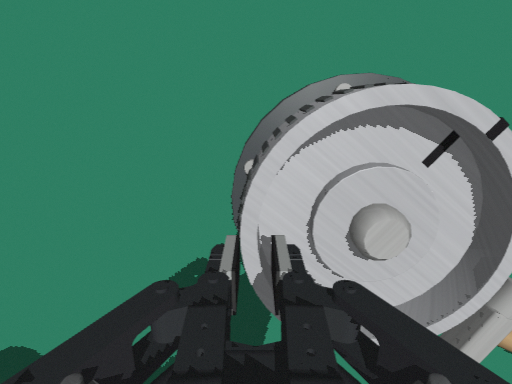

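>>> drive_tool --steps '[{"dx": 0.01, "dy": -0.08, "dz": 0.08, "wx": 0, "wy": 0, "wz": 0, "gripper": 20}, {"dx": 0, "dy": 0, "dz": 0, "wx": 0, "wy": 0, "wz": 0, "gripper": 20}, {"dx": 0, "dy": 0, "dz": 0, "wx": 0, "wy": 0, "wz": 0, "gripper": 20}, {"dx": 0, "dy": 0, "dz": 0, "wx": 0, "wy": 0, "wz": 0, "gripper": 15}, {"dx": 0, "dy": 0, "dz": 0, "wx": 0, "wy": 0, "wz": 0, "gripper": 10}, {"dx": 0, "dy": 0, "dz": 0, "wx": 0, "wy": 0, "wz": 0, "gripper": 5}, {"dx": 0, "dy": 0, "dz": 0, "wx": 0, "wy": 0, "wz": 0, "gripper": 0}, {"dx": 0, "dy": 0, "dz": 0, "wx": 0, "wy": 0, "wz": 0, "gripper": 0}, {"dx": 0, "dy": 0, "dz": 0, "wx": 0, "wy": 0, "wz": 0, "gripper": 0}, {"dx": 0, "dy": 0, "dz": 0, "wx": 0, "wy": 0, "wz": 0, "gripper": 0}]' --force 30

```text
time: 7.0
eef_pos: [446.2, 14.0, 56.2]
ee_rot: [-0.0, 0.552, 0.834, 0.0]
contact_force: [-0.2, -0.1, 0.4]
width: -0.2
```

Run:
```python
from h import *
st()
C=np.array([520.3,45.5])
# rotation plan: chord per row for 4 deg at r=80
for d in (4,3):
    a=np.radians(d); print(80*np.sin(a),80*(1-np.cos(a)), 2*80*np.sin(a/2))
```

```text
t 7.0 pos [446.22  13.95  56.19] yaw 23.000361032731888 tilt [0. 0.] F [-0.24 -0.14  0.37] w -0.19887947892106492 q [-0.55  0.28  0.57  2.   -0.19  0.91  0.52]
5.580517899530024 0.1948759792140642 5.583919472400155
4.186876499435507 0.10963721963409334 4.188311729259705
```

Run:
```python
from h import *
g=grab('wrist','wr4');print(proj(g,[446.2,14,56]));s=grab('scene');im=cv2.cvtColor(s['frame'],cv2.COLOR_RGB2BGR)
cv2.imwrite('pics/sc4.png',cv2.resize(im[130:250,240:360],None,fx=5,fy=5,interpolation=cv2.INTER_CUBIC))
```

```text
[254.98 227.96]
```

View pics/wr4.png

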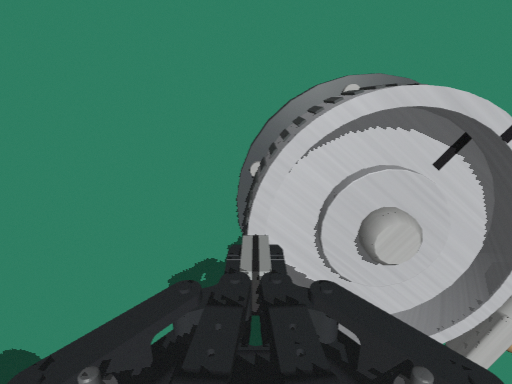

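View pics/sc4.png

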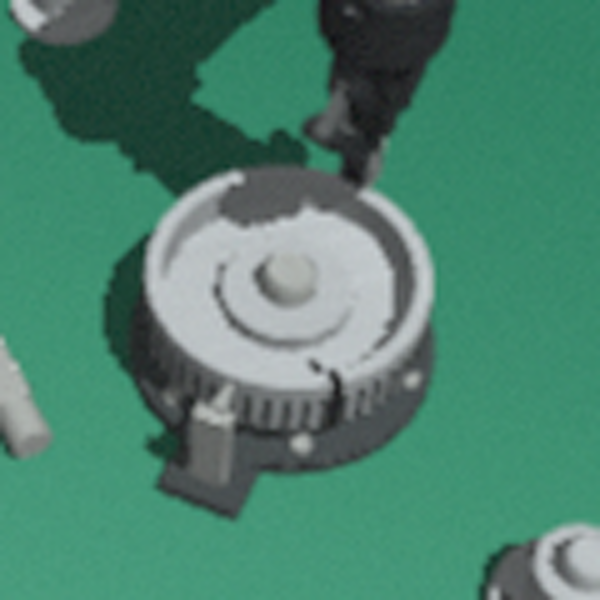

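Run:
```python
from h import *
g=grab('wrist');cs=[(85,75),(75,75),(40,62),(13,78)]
draw(g,(520.3,45.5),cs,'d4',(220,60,512,360),2.2); print(proj(g,[446.7,14.2,75]),proj(g,[446.7,14.2,56]))
s=grab('scene');draw(s,(520.3,45.5),cs+[(1,56)],'d4s',(240,130,360,250),5);print(proj(s,[446.2,14,56]),(proj(s,[446.2,14,56])-[240,130])*5)
p,M=st()
T=np.linalg.inv(g['world_to_cam']);print(T, M.T@(T[:3,3]-p))
```

```text
[255.92 241.96] [255.83 227.98]
[310.83 171.35] [354.14 206.73]
t 7.2 pos [446.21  13.91  56.2 ] yaw 22.99497030993021 tilt [0. 0.] F [-0.48 -0.42  0.53] w -0.19089095708821077 q [-0.55  0.28  0.57  2.   -0.19  0.91  0.52]
[[  0.92   0.37   0.12 415.26]
 [  0.39  -0.88  -0.28  87.19]
 [  0.     0.31  -0.95 227.16]
 [  0.     0.     0.     1.  ]] [  79.56    0.14 -170.96]
```

View pics/d4.png

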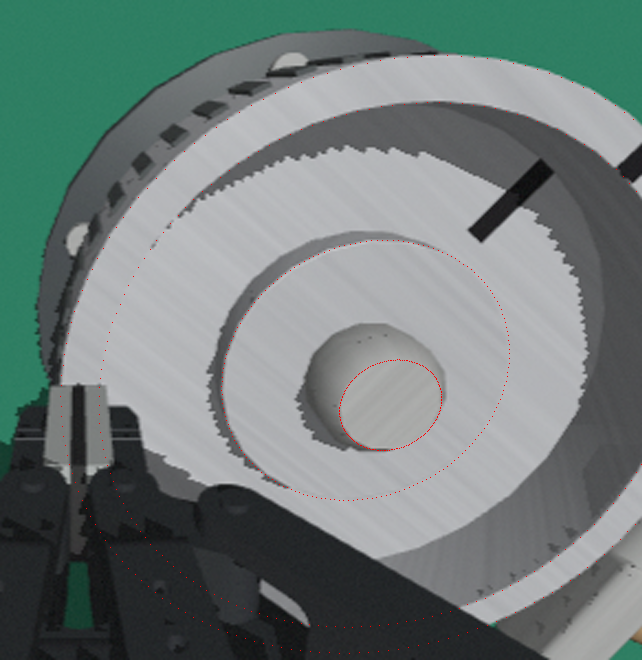

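View pics/d4s.png

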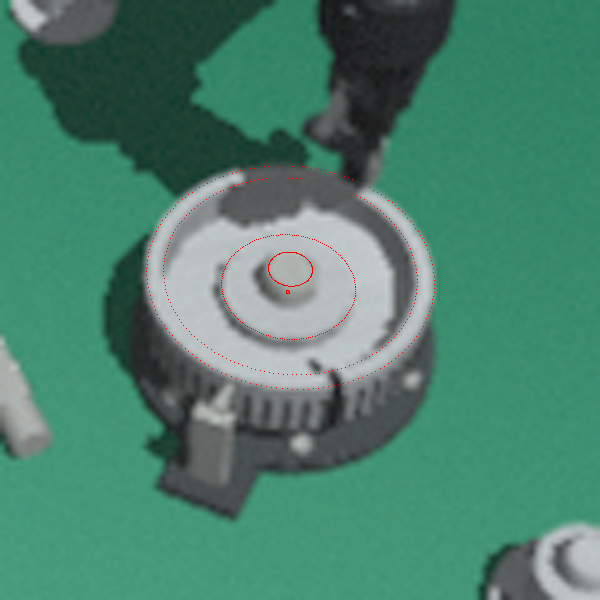

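Run:
```python
from h import *
g=grab('wrist');p,M=st()
for z in (0,-5,-10,-15,-20,-25,-30): print(z,[proj(g,p+M@np.array([x,0,z])) for x in (11,0,-11)])
for z in (0,-13,-20): print(z,[proj(g,p+M@np.array([x,42,z])) for x in (11,-11)])
```

```text
t 7.25 pos [446.21  13.94  56.2 ] yaw 22.99930322068887 tilt [-0.  0.] F [ 0.47 -0.65 -0.03] w 0.04659536335952286 q [-0.55  0.28  0.57  2.   -0.19  0.91  0.52]
0 [array([254.94, 212.13]), array([254.97, 228.18]), array([254.99, 243.66])]
-5 [array([254.94, 215.19]), array([254.97, 231.6 ]), array([254.99, 247.41])]
-10 [array([254.94, 218.41]), array([254.96, 235.2 ]), array([254.99, 251.36])]
-15 [array([254.94, 221.82]), array([254.96, 239.  ]), array([254.99, 255.52])]
-20 [array([254.94, 225.42]), array([254.96, 243.01]), array([254.99, 259.91])]
-25 [array([254.93, 229.23]), array([254.96, 247.26]), array([254.99, 264.55])]
-30 [array([254.93, 233.28]), array([254.96, 251.76]), array([254.98, 269.47])]
0 [array([322.04, 212.05]), array([319.69, 243.58])]
-13 [array([326.87, 220.34]), array([324.17, 253.74])]
-20 [array([329.77, 225.33]), array([326.85, 259.82])]
```

Run:
```python
import cv2
a=cv2.imread('pics/wr4.png');cv2.imwrite('pics/wr4c.png',cv2.resize(a[210:340,190:320],None,fx=4.5,fy=4.5,interpolation=cv2.INTER_CUBIC))
```

```text
(no output)
```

View pics/wr4c.png

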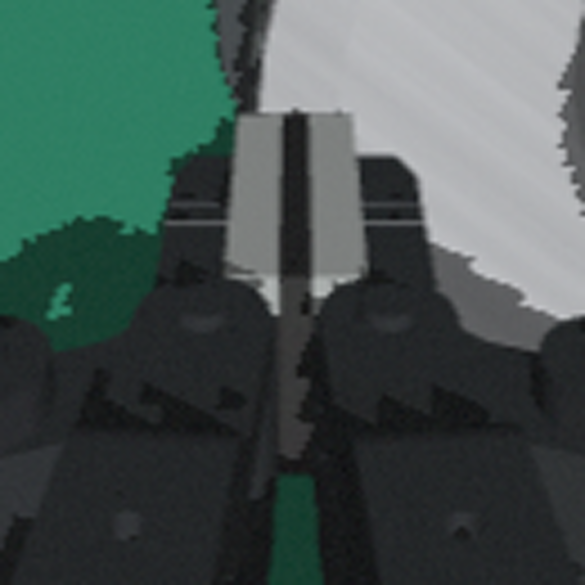

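Run:
```python
from h import *
s=grab('scene')
im=cv2.cvtColor(s['frame'],cv2.COLOR_RGB2BGR);im=cv2.resize(im[100:200,270:370],None,fx=6,fy=6,interpolation=cv2.INTER_CUBIC)
for z in (56,66,76,86,96,106):
    u=(proj(s,[446.2,14,z])-[270,100]+.5)*6;cv2.circle(im,tuple(int(v) for v in u),2,(0,0,255) if z!=76 else (255,0,0),-1)
cv2.imwrite('pics/sc5.png',im)
t=grab('top')
im=cv2.cvtColor(t['frame'],cv2.COLOR_RGB2BGR);im=cv2.resize(im[200:300,200:300],None,fx=6,fy=6,interpolation=cv2.INTER_CUBIC)
for z in (56,76,96):
    u=(proj(t,[446.2,14,z])-[200,200]+.5)*6;cv2.circle(im,tuple(int(v) for v in u),2,(0,0,255),-1)
cv2.imwrite('pics/tp5.png',im)
```

```text
(no output)
```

View pics/sc5.png

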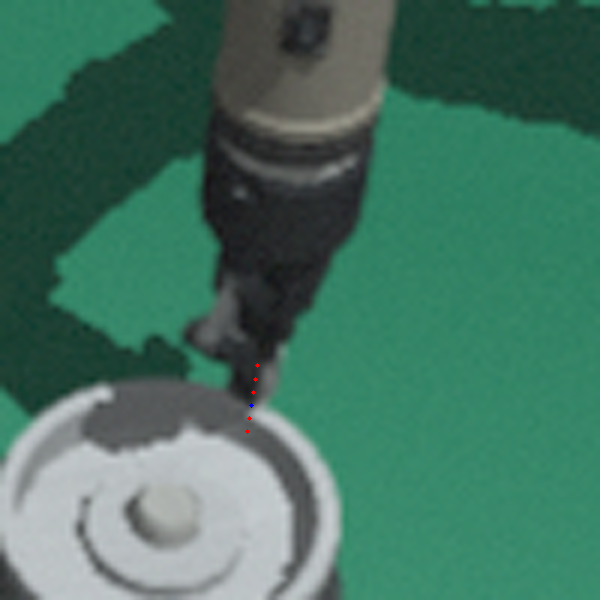

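View pics/tp5.png

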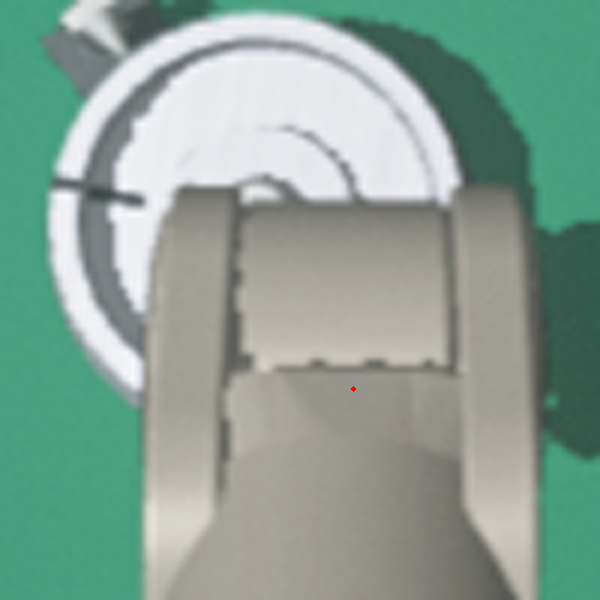

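>>> drive_tool --steps '[{"dx": 0, "dy": 0, "dz": 0, "wx": 0, "wy": 0, "wz": 0, "gripper": 50}, {"dx": 0, "dy": 0, "dz": 0, "wx": 0, "wy": 0, "wz": 0, "gripper": 50}, {"dx": 0, "dy": 0, "dz": 0, "wx": 0, "wy": 0, "wz": 0, "gripper": 50}, {"dx": 0, "dy": 0, "dz": 0, "wx": 0, "wy": 0, "wz": 0, "gripper": 50}, {"dx": 0, "dy": 0, "dz": 0, "wx": 0, "wy": 0, "wz": 0, "gripper": 50}, {"dx": 0, "dy": 0, "dz": 0.04, "wx": 0, "wy": 0, "wz": 0, "gripper": 50}, {"dx": 0, "dy": 0, "dz": 0.04, "wx": 0, "wy": 0, "wz": 0, "gripper": 50}, {"dx": 0, "dy": 0, "dz": 0.04, "wx": 0, "wy": 0, "wz": 0, "gripper": 50}, {"dx": 0, "dy": 0, "dz": 0.04, "wx": 0, "wy": 0, "wz": 0, "gripper": 50}, {"dx": 0, "dy": 0, "dz": 0.04, "wx": 0, "wy": 0, "wz": 0, "gripper": 50}]' --force 30

```text
time: 8.35
eef_pos: [446.1, 13.9, 46.0]
ee_rot: [-0.0, 0.552, 0.834, -0.0]
contact_force: [-0.8, -0.2, 0.1]
width: 42.8
```

Run:
```python
from h import *
st(); g=grab('wrist','wr6')
s=grab('scene')
im=cv2.cvtColor(s['frame'],cv2.COLOR_RGB2BGR);im=cv2.resize(im[110:210,270:370],None,fx=6,fy=6,interpolation=cv2.INTER_CUBIC)
cv2.imwrite('pics/sc6.png',im)
```

```text
t 8.35 pos [446.15  13.93  45.95] yaw 22.999341460352245 tilt [-0. -0.] F [-0.76 -0.18  0.09] w 42.803561873528665 q [-0.54  0.29  0.56  2.01 -0.2   0.89  0.53]
```

View pics/wr6.png

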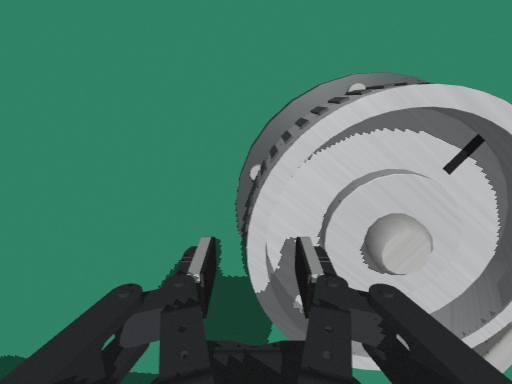

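View pics/sc6.png

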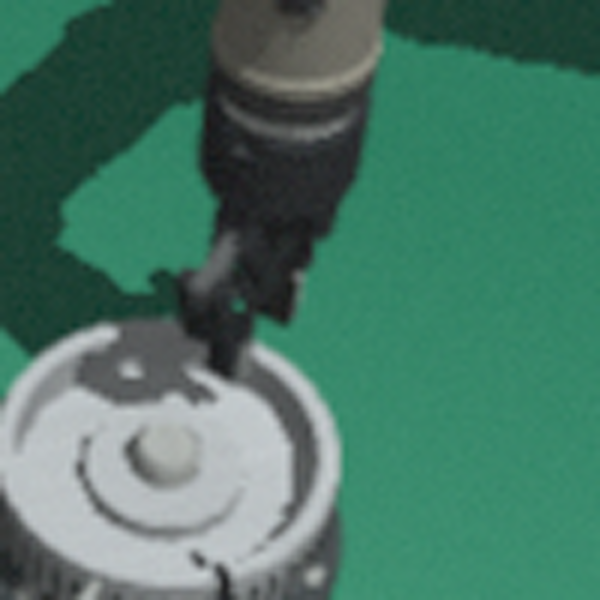

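```bash
python3 - <<'E'
from h import *
s=grab('scene');g=grab('wrist');p,M=st()
for sgn,uv in ((1,(228/6+270,375/6+110)),(-1,(288/6+270,322/6+110))):
    for off in (21.3,27):
        q=p+M@np.array([0,sgn*off,0])
        print(sgn,off,uv,[(z,proj(s,[q[0],q[1],z]).round(1)) for z in (50,60,70,80,90)])
for off in (21.4,): print([(z,x,proj(g,p+M@[x,-off,z]).round(0)) for z in (-50,-40,-30,-20,-10) for x in (11,)])
E
python3 -c "
import cv2
a=cv2.imread('pics/wr6.png');cv2.imwrite('pics/wr6c.png',cv2.resize(a[220:340,160:350],None,fx=4,fy=4,interpolation=cv2.INTER_CUBIC))"
```

```text
t 8.55 pos [446.17  13.91  46.13] yaw 22.994400230282096 tilt [-0. -0.] F [0.03 0.35 0.21] w 42.7255630952746 q [-0.54  0.29  0.56  2.01 -0.2   0.89  0.53]
1 21.3 (308.0, 172.5) [(50, array([307.1, 176.8])), (60, array([307.4, 174.8])), (70, array([307.7, 172.6])), (80, array([308. , 170.5])), (90, array([308.3, 168.3]))]
1 27 (308.0, 172.5) [(50, array([306.1, 178. ])), (60, array([306.4, 175.9])), (70, array([306.7, 173.8])), (80, array([307. , 171.6])), (90, array([307.3, 169.5]))]
-1 21.3 (318.0, 163.66666666666666) [(50, array([314.1, 168.4])), (60, array([314.4, 166.3])), (70, array([314.8, 164.1])), (80, array([315.1, 162. ])), (90, array([315.5, 159.8]))]
-1 27 (318.0, 163.66666666666666) [(50, array([315. , 167.3])), (60, array([315.4, 165.2])), (70, array([315.7, 163. ])), (80, array([316.1, 160.9])), (90, array([316.4, 158.7]))]
[(-50, 11, array([209., 253.])), (-40, 11, array([212., 242.])), (-30, 11, array([215., 234.])), (-20, 11, array([217., 226.])), (-10, 11, array([219., 219.]))]
```

View pics/wr6c.png

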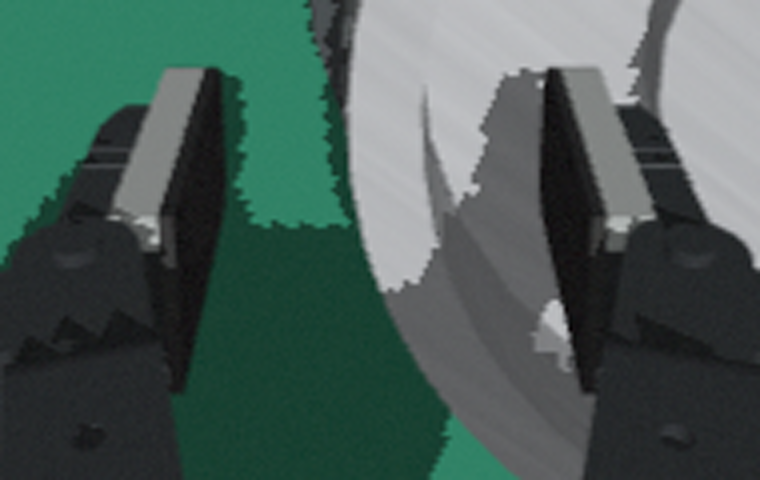

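>>> drive_tool --steps '[{"dx": 0, "dy": 0, "dz": 0.04, "wx": 0, "wy": 0, "wz": 0, "gripper": 50}, {"dx": 0, "dy": 0, "dz": 0.04, "wx": 0, "wy": 0, "wz": 0, "gripper": 50}, {"dx": 0, "dy": 0, "dz": 0.04, "wx": 0, "wy": 0, "wz": 0, "gripper": 50}, {"dx": 0, "dy": 0, "dz": 0.04, "wx": 0, "wy": 0, "wz": 0, "gripper": 50}, {"dx": 0, "dy": 0, "dz": 0.04, "wx": 0, "wy": 0, "wz": 0, "gripper": 50}, {"dx": 0, "dy": 0, "dz": 0.02, "wx": 0, "wy": 0, "wz": 0, "gripper": 30}, {"dx": 0, "dy": 0, "dz": 0, "wx": 0, "wy": 0, "wz": 0, "gripper": 20}, {"dx": 0, "dy": 0, "dz": 0, "wx": 0, "wy": 0, "wz": 0, "gripper": 10}, {"dx": 0, "dy": 0, "dz": 0, "wx": 0, "wy": 0, "wz": 0, "gripper": 5}, {"dx": 0, "dy": 0, "dz": 0, "wx": 0, "wy": 0, "wz": 0, "gripper": 5}]' --force 25

```text
time: 9.55
eef_pos: [446.7, 14.1, 35.2]
ee_rot: [0.0, 0.552, 0.834, 0.0]
contact_force: [2.2, 0.7, -2.9]
width: 9.5
```

Run:
```python
from h import *
st(); g=grab('wrist','wr7')
```

```text
t 9.55 pos [446.65  14.13  35.25] yaw 23.023157828989333 tilt [0. 0.] F [ 2.17  0.7  -2.88] w 9.53678582479645 q [-0.53  0.31  0.55  2.03 -0.21  0.86  0.54]
```

View pics/wr7.png

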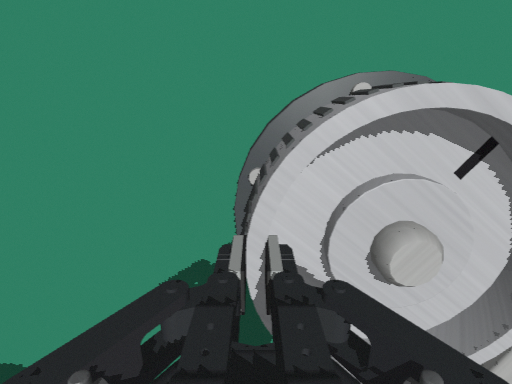

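>>> drive_tool --steps '[{"dx": 0.1116, "dy": 0.004, "dz": 0, "wx": 0, "wy": 0, "wz": 0.8, "gripper": 5}, {"dx": 0.1116, "dy": 0.004, "dz": 0, "wx": 0, "wy": 0, "wz": 0.8, "gripper": 5}, {"dx": 0.1116, "dy": 0.004, "dz": 0, "wx": 0, "wy": 0, "wz": 0.8, "gripper": 5}, {"dx": 0.1116, "dy": 0.004, "dz": 0, "wx": 0, "wy": 0, "wz": 0.8, "gripper": 5}, {"dx": 0.1116, "dy": 0.004, "dz": 0, "wx": 0, "wy": 0, "wz": 0.8, "gripper": 5}, {"dx": 0.1116, "dy": 0.004, "dz": 0, "wx": 0, "wy": 0, "wz": 0.8, "gripper": 5}, {"dx": 0.1116, "dy": 0.004, "dz": 0, "wx": 0, "wy": 0, "wz": 0.8, "gripper": 5}, {"dx": 0.1116, "dy": 0.004, "dz": 0, "wx": 0, "wy": 0, "wz": 0.8, "gripper": 5}, {"dx": 0.1116, "dy": 0.004, "dz": 0, "wx": 0, "wy": 0, "wz": 0.8, "gripper": 5}, {"dx": 0, "dy": 0, "dz": 0, "wx": 0, "wy": 0, "wz": 0, "gripper": 5}]' --force 40

```text
time: 10.6
eef_pos: [442.4, 64.1, 35.3]
ee_rot: [0.0, 0.782, 0.623, 0.0]
contact_force: [0.9, 1.5, -2.5]
width: 8.7
```

Run:
```python
from h import *
p,M=st(); C=np.array([520.3,45.5]);d=C-p[:2];print(np.hypot(*d),np.degrees(np.arctan2(d[1],d[0])))
g=grab('wrist','wr8');s=grab('scene')
im=cv2.cvtColor(s['frame'],cv2.COLOR_RGB2BGR);im=cv2.resize(im[150:240,255:345],None,fx=7,fy=7,interpolation=cv2.INTER_CUBIC)
cv2.imwrite('pics/sc8.png',im)
```

```text
t 10.6 pos [442.39  64.06  35.3 ] yaw -12.94298346749518 tilt [0. 0.] F [ 0.93  1.52 -2.48] w 8.671049510760698 q [-0.74  0.33  0.67  2.03 -0.27  0.87 -0.14]
80.09130590138419 -13.397622671899656
```

View pics/wr8.png

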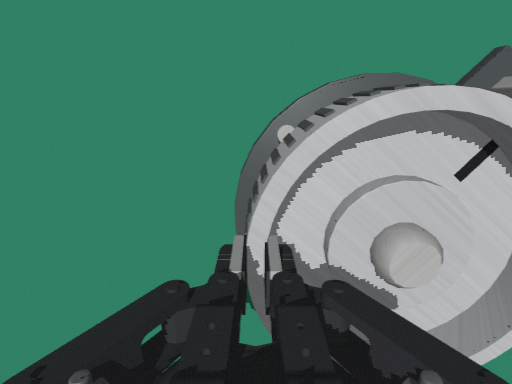

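View pics/sc8.png

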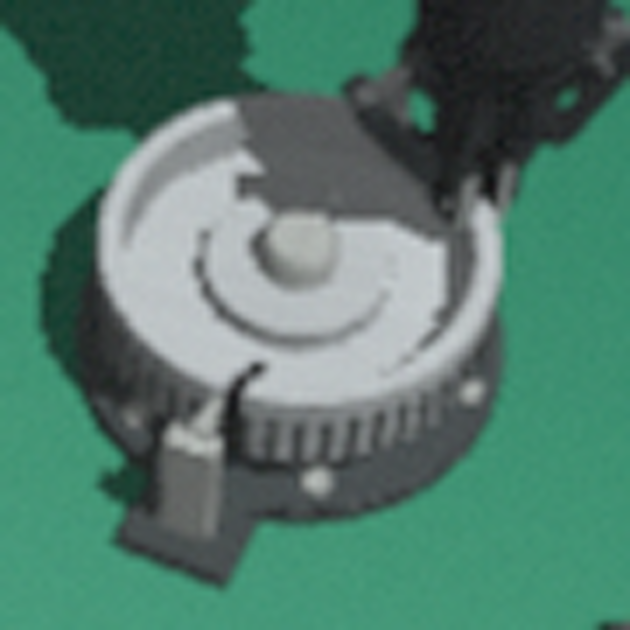

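Run:
```python
from h import *
C=np.array([520.3,45.5])
g=grab('wrist');t=grab('top');s=grab('scene')
im=cv2.cvtColor(t['frame'],cv2.COLOR_RGB2BGR);cv2.imwrite('pics/tp8.png',cv2.resize(im[190:250,195:255],None,fx=10,fy=10,interpolation=cv2.INTER_CUBIC))
im=cv2.cvtColor(g['frame'],cv2.COLOR_RGB2BGR);cv2.imwrite('pics/w8c.png',cv2.resize(im[30:200,392:512],None,fx=5,fy=4,interpolation=cv2.INTER_CUBIC)[:600])
for n,k in (('wrist',g),('top',t),('scene',s)):
    for l in ('pulley_mark','pointer_tip'):
        for r in env.tip_of(l,n)[:1]:
            p=c2w(k,r['position']);d=p[:2]-C;print(n,l,r['conf'],p,np.hypot(*d),np.degrees(np.arctan2(d[1],d[0])))
```

```text
top pulley_mark 0.87 [581.85  98.17  69.45] 81.00674451236979 40.557387046423194
top pointer_tip 0.63 [595.61  95.82  72.18] 90.56879262320221 33.74873856138561
scene pulley_mark 0.59 [585.11  95.3   75.1 ] 81.73197843617761 37.53668856797888
scene pointer_tip 0.64 [590.49  92.86  70.57] 84.67412963964578 34.00852592171392
```

View pics/tp8.png

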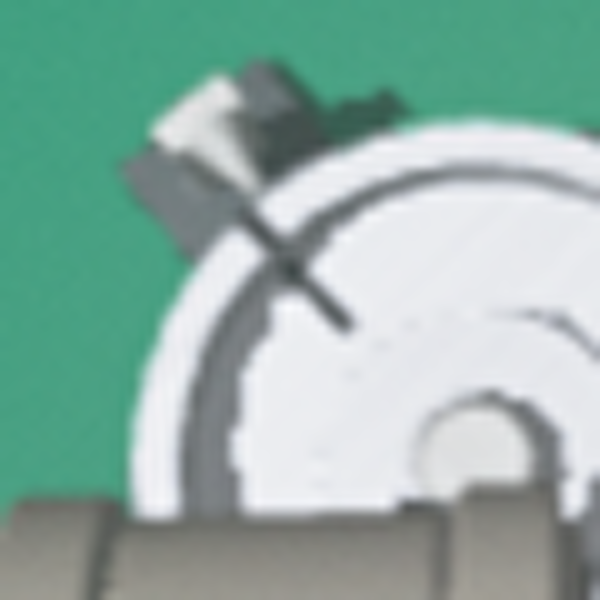

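View pics/w8c.png

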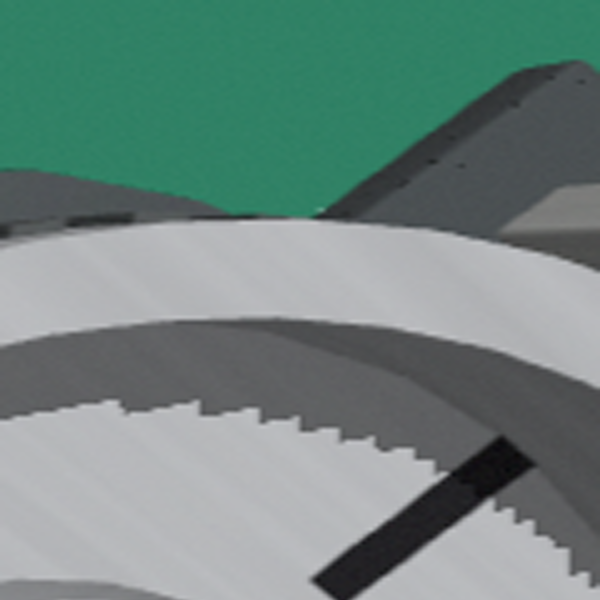

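Run:
```python
from h import *
C=np.array([520.3,45.5])
g=grab('wrist');t=grab('top')
def A(k,uv,z):
    p=atz(k,uv,z);d=p[:2]-C;print(p,round(np.hypot(*d),1),round(np.degrees(np.arctan2(d[1],d[0])),2))
T=lambda x,y:((x+.5)/10-.5+195,(y+.5)/10-.5+190)
for q,z in (((240,203),75),((283,255),75),((290,268),50),((348,325),50),((258,185),71)): A(t,T(*q),z)
W=lambda x,y:((x+.5)/5-.5+392,(y+.5)/4-.5+30)
for q in ((330,588),(517,450)): A(g,W(*q),50)
```

```text
[590.92  98.82  75.  ] 88.5 37.05
[576.56  89.25  75.  ] 71.3 37.87
[576.99  89.93  50.  ] 72.0 38.08
[560.63  76.46  50.  ] 50.8 37.51
[595.71  94.27  71.  ] 89.8 32.9
[559.32  75.3   50.  ] 49.1 37.37
[579.01  90.15  50.  ] 73.8 37.25
```

>>> drive_tool --steps '[{"dx": 0.063, "dy": 0.001, "dz": 0, "wx": 0, "wy": 0, "wz": 0.45, "gripper": 5}, {"dx": 0.063, "dy": 0.001, "dz": 0, "wx": 0, "wy": 0, "wz": 0.45, "gripper": 5}, {"dx": 0, "dy": 0, "dz": 0, "wx": 0, "wy": 0, "wz": 0, "gripper": 5}, {"dx": 0, "dy": 0, "dz": 0, "wx": 0, "wy": 0, "wz": 0, "gripper": 5}, {"dx": 0, "dy": 0, "dz": 0, "wx": 0, "wy": 0, "wz": 0, "gripper": 5}, {"dx": 0, "dy": 0, "dz": 0, "wx": 0, "wy": 0, "wz": 0, "gripper": 5}, {"dx": 0, "dy": 0, "dz": 0, "wx": 0, "wy": 0, "wz": 0, "gripper": 5}, {"dx": 0, "dy": 0, "dz": 0, "wx": 0, "wy": 0, "wz": 0, "gripper": 5}, {"dx": 0, "dy": 0, "dz": 0, "wx": 0, "wy": 0, "wz": 0, "gripper": 5}, {"dx": 0, "dy": 0, "dz": 0, "wx": 0, "wy": 0, "wz": 0, "gripper": 5}]'

```text
time: 12.25
eef_pos: [443.7, 69.0, 35.3]
ee_rot: [0.0, 0.806, 0.591, 0.0]
contact_force: [1.3, 0.4, -0.3]
width: 8.8
```

Run:
```python
from h import *
p,M=st(); C=np.array([520.3,45.5]);d=C-p[:2];print(np.hypot(*d),np.degrees(np.arctan2(d[1],d[0])))
g=grab('wrist');t=grab('top');s=grab('scene')
np.savez('w9.npz',**g);np.savez('t9.npz',**t);np.savez('s9.npz',**s)
im=cv2.cvtColor(t['frame'],cv2.COLOR_RGB2BGR);cv2.imwrite('pics/tp9.png',cv2.resize(im[190:250,195:255],None,fx=10,fy=10,interpolation=cv2.INTER_CUBIC))
im=cv2.cvtColor(s['frame'],cv2.COLOR_RGB2BGR);cv2.imwrite('pics/sc9.png',cv2.resize(im[175:235,255:315],None,fx=10,fy=10,interpolation=cv2.INTER_CUBIC))
```

```text
t 12.25 pos [443.71  68.97  35.3 ] yaw -17.50940106748426 tilt [ 0. -0.] F [ 1.29  0.42 -0.33] w 8.821059915868718 q [-0.76  0.34  0.69  2.02 -0.28  0.87 -0.23]
80.1063998394183 -17.035276867390003
```

View pics/tp9.png

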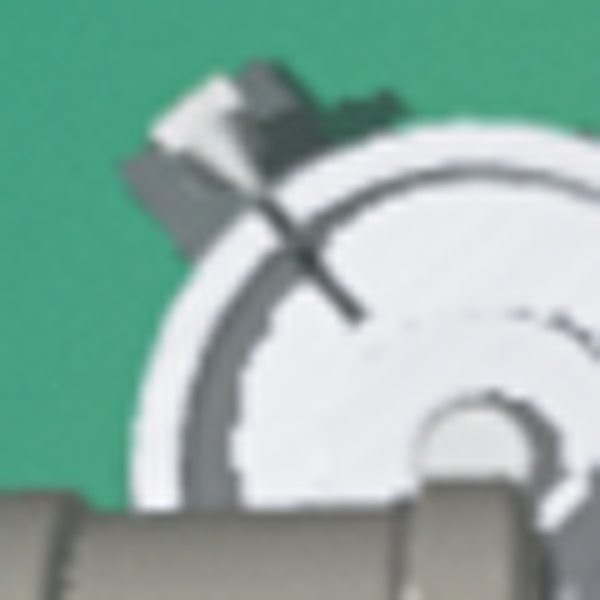

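View pics/sc9.png

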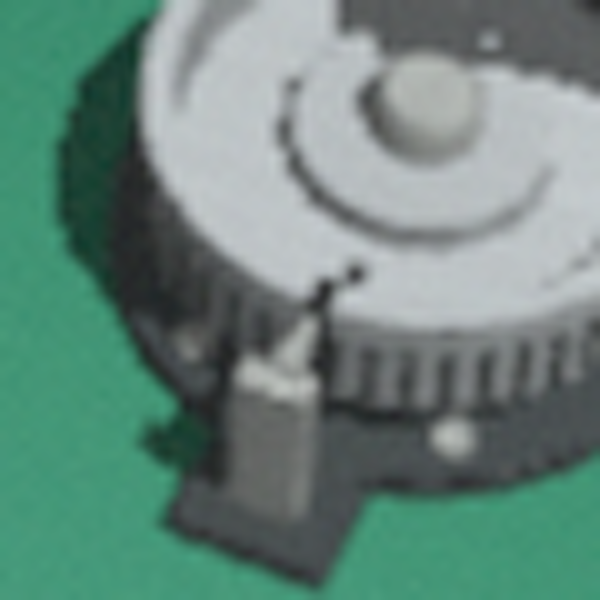

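```bash
cat >> h.py <<'E'
def markang(k,C,segs,lo,hi,w=3):
    im=cv2.cvtColor(np.ascontiguousarray(k['frame']),cv2.COLOR_RGB2GRAY).astype(np.float32)
    A=np.arange(lo,hi,.1);out=[]
    for a in A:
        u=np.array([np.cos(np.radians(a)),np.sin(np.radians(a))]);n=np.array([-u[1],u[0]]);v=0
        for r0,r1,z in segs:
            P=np.array([[*(C+u*r+n*o),z] for r in np.linspace(r0,r1,15) for o in (-2,-1,0,1,2)])
            q=projn(k,P).astype(np.float32);v+=cv2.remap(im,q[:,:1],q[:,1:],cv2.INTER_LINEAR).mean()
        out.append(v)
    out=np.array(out); i=out.argmin(); w=np.clip(out.min()+.5*(np.median(out)-out.min())-out,0,None)
    return A[i],(A*w).sum()/w.sum()
E
python3 - <<'E'
from h import *
C=np.array([520.3,45.5])
for n in 'wts':
    k=dict(np.load(n+'9.npz'))
    for s in ([(77,84,75)],[(52,66,50)]): 
        try: print(n,s,markang(k,C,s,20,50))
        except Exception as e: print(e)
for n,f in (('s','s9'),('t','t9')):
    k=dict(np.load(f+'.npz'))
    for a in (31,32,33,34,35): 
        u=np.array([np.cos(np.radians(a)),np.sin(np.radians(a))]); o=np.array([195,190]) if n=='t' else np.array([255,175])
        print(n,a,[((proj(k,[*(C+u*r),z])-o+.5)*10).round() for r,z in((88,71),(108,75),(118,75))])
E
```

```text
w [(77, 84, 75)] (np.float64(20.0), np.float64(nan))
w [(52, 66, 50)] (np.float64(33.800000000000196), np.float64(33.82769509268871))
t [(77, 84, 75)] (np.float64(33.9000000000002), np.float64(33.944433253312866))
t [(52, 66, 50)] (np.float64(34.3000000000002), np.float64(34.33487246126794))
s [(77, 84, 75)] (np.float64(33.100000000000186), np.float64(33.10047718157647))
s [(52, 66, 50)] (np.float64(28.40000000000012), np.float64(28.87519579110383))
s 31 [array([303., 317.]), array([273., 361.]), array([258., 387.])]
s 32 [array([308., 319.]), array([279., 363.]), array([264., 389.])]
s 33 [array([313., 321.]), array([285., 365.]), array([271., 392.])]
s 34 [array([318., 323.]), array([291., 368.]), array([278., 395.])]
s 35 [array([323., 325.]), array([298., 370.]), array([285., 397.])]
t 31 [array([272., 184.]), array([224., 119.]), array([201.,  88.])]
t 32 [array([267., 188.]), array([218., 124.]), array([194.,  93.])]
t 33 [array([262., 191.]), array([212., 128.]), array([188.,  98.])]
t 34 [array([258., 195.]), array([206., 133.]), array([181., 103.])]
t 35 [array([253., 199.]), array([200., 138.]), array([175., 109.])]h.py:59: RuntimeWarning: invalid value encountered in scalar divide
  return A[i],(A*w).sum()/w.sum()
```

>>> drive_tool --steps '[{"dx": 0.02, "dy": 0, "dz": 0, "wx": 0, "wy": 0, "wz": 0.14, "gripper": 5}, {"dx": 0, "dy": 0, "dz": 0, "wx": 0, "wy": 0, "wz": 0, "gripper": 5}, {"dx": 0, "dy": 0, "dz": 0, "wx": 0, "wy": 0, "wz": 0, "gripper": 5}, {"dx": 0, "dy": 0, "dz": 0, "wx": 0, "wy": 0, "wz": 0, "gripper": 20}, {"dx": 0, "dy": 0, "dz": 0, "wx": 0, "wy": 0, "wz": 0, "gripper": 35}, {"dx": 0, "dy": 0, "dz": 0, "wx": 0, "wy": 0, "wz": 0, "gripper": 35}, {"dx": 0, "dy": 0, "dz": -0.2, "wx": 0, "wy": 0, "wz": 0, "gripper": 35}, {"dx": 0, "dy": 0, "dz": -0.5, "wx": 0, "wy": 0, "wz": 0, "gripper": 35}, {"dx": 0, "dy": 0, "dz": -1, "wx": 0, "wy": 0, "wz": 0, "gripper": 60}, {"dx": 0, "dy": 0, "dz": -1, "wx": 0, "wy": 0, "wz": 0, "gripper": 100}]'

```text
time: 13.4
eef_pos: [442.8, 69.7, 171.7]
ee_rot: [-0.0, 0.81, 0.586, -0.001]
contact_force: [1.1, 1.5, 0.1]
width: 57.9
```

Run:
```python
from h import *
C=np.array([520.3,45.5])
p,M=st(); g=grab('wrist','w10');t=grab('top');s=grab('scene')
for n,k in (('w',g),('t',t),('s',s)):
    print(n,[markang(k,C,q,20,50) for q in ([(77,84,75)],[(52,66,50)])])
im=cv2.cvtColor(t['frame'],cv2.COLOR_RGB2BGR);cv2.imwrite('pics/tp10.png',cv2.resize(im[190:250,195:255],None,fx=10,fy=10,interpolation=cv2.INTER_CUBIC))
```

```text
t 13.4 pos [442.76  69.66 171.72] yaw -18.259037207808202 tilt [-0. -0.] F [1.15 1.48 0.08] w 57.853510137748806 q [-0.86  0.14  0.75  1.84 -0.11  1.2  -0.4 ]
w [(np.float64(33.000000000000185), np.float64(33.02073024198537)), (np.float64(33.100000000000186), np.float64(33.074697664027845))]
t [(np.float64(33.40000000000019), np.float64(33.40725820027693)), (np.float64(33.60000000000019), np.float64(36.31156281222726))]
s [(np.float64(32.300000000000175), np.float64(32.33420607160606)), (np.float64(27.400000000000105), np.float64(27.95270280824198))]
```

View pics/tp10.png

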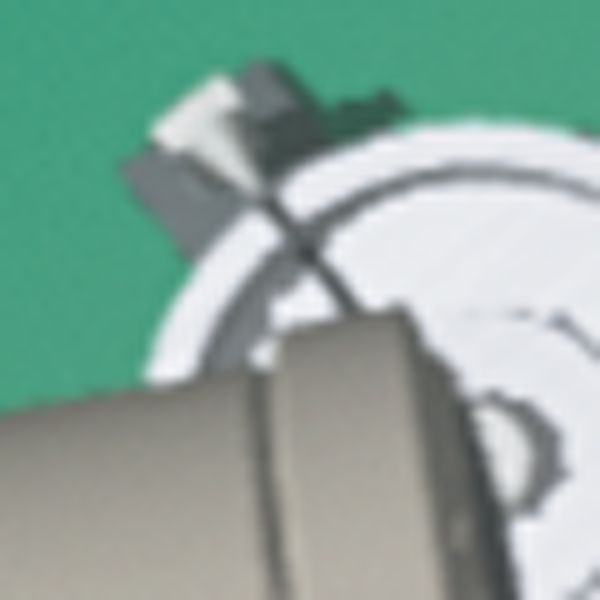

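View pics/w10.png

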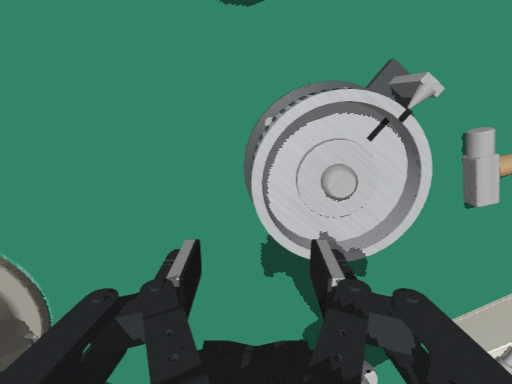

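Run:
```python
from h import *
k=grab('wrist');C=np.array([520.3,45.5]);np.savez('w10.npz',**k)
im=cv2.cvtColor(k['frame'],cv2.COLOR_RGB2BGR);im=cv2.resize(im[60:160,350:450],None,fx=6,fy=6,interpolation=cv2.INTER_CUBIC)
for a in (32,33,34):
    u=np.array([np.cos(np.radians(a)),np.sin(np.radians(a))])
    for r,z in ((52,50),(70,50),(77,75),(84,75),(88,71),(108,71),(108,75),(118,75)):
        q=((proj(k,[*(C+u*r),z])-[350,60]+.5)*6).astype(int);cv2.circle(im,tuple(int(v) for v in q),2 if a==33 else 1,(0,0,255) if a==33 else (255,0,0),-1)
cv2.imwrite('pics/w10c.png',im)
```

```text
(no output)
```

View pics/w10c.png

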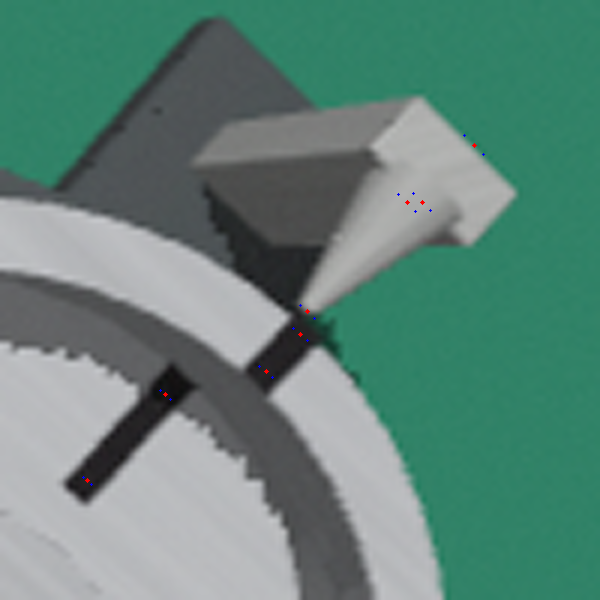

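>>> drive_tool --steps '[{"dx": 0.726, "dy": -0.075, "dz": 0, "wx": 0, "wy": 0, "wz": 0, "gripper": 100}, {"dx": 0.726, "dy": -0.075, "dz": 0, "wx": 0, "wy": 0, "wz": 0, "gripper": 100}, {"dx": 0.726, "dy": -0.075, "dz": 0, "wx": 0, "wy": 0, "wz": 0, "gripper": 100}, {"dx": 0.726, "dy": -0.075, "dz": 0, "wx": 0, "wy": 0, "wz": 0, "gripper": 100}, {"dx": 0.726, "dy": -0.075, "dz": 0, "wx": 0, "wy": 0, "wz": 0, "gripper": 100}, {"dx": 0.726, "dy": -0.075, "dz": 0, "wx": 0, "wy": 0, "wz": 0, "gripper": 100}, {"dx": 0, "dy": 0, "dz": 0.6, "wx": 0, "wy": 0, "wz": 0, "gripper": 100}, {"dx": 0, "dy": 0, "dz": 0.6, "wx": 0, "wy": 0, "wz": 0, "gripper": 100}, {"dx": 0, "dy": 0, "dz": 0.6, "wx": 0, "wy": 0, "wz": 0, "gripper": 100}, {"dx": 0, "dy": 0, "dz": 0, "wx": 0, "wy": 0, "wz": 0, "gripper": 100}]'

```text
time: 14.6
eef_pos: [485.2, 281.7, 74.4]
ee_rot: [-0.0, 0.81, 0.586, -0.007]
contact_force: [0.4, -0.8, -0.5]
width: 85.5
```

Run:
```python
from h import *
p,M=st(); g=grab('wrist','w11');s=grab('scene')
hc=[(45,12),(27,52),(11.5,65)]
print([fitc(g,(489.7,283.6),[c],8) for c in hc],fitc(g,(489.7,283.6),hc,8))
draw(g,(489.7,283.6),hc,'w11c',(100,100,400,300),2.5)
im=cv2.cvtColor(s['frame'],cv2.COLOR_RGB2BGR);cv2.imwrite('pics/sc11.png',cv2.resize(im[150:290,290:430],None,fx=4,fy=4,interpolation=cv2.INTER_CUBIC))
for y in (43,-43):
    q=p+M@[0,y,0]; print(y,[(z,((proj(s,q+[0,0,z])-[290,150])*4).round()) for z in (0,10,20,30,40)])
```

```text
t 14.6 pos [485.19 281.67  74.37] yaw -18.230068596853716 tilt [-0.01 -0.01] F [ 0.39 -0.78 -0.48] w 85.46444450519358 q [-0.99  0.5   0.6   1.67 -0.31  1.09 -0.61]
[(np.float32(104.14892), np.float64(489.7), np.float64(284.1)), (np.float32(100.78325), np.float64(489.45), np.float64(283.85)), (np.float32(85.64304), np.float64(489.7), np.float64(284.35))] (np.float32(288.81647), np.float64(489.7), np.float64(284.1))
43 [(0, array([217., 363.])), (10, array([219., 355.])), (20, array([222., 348.])), (30, array([224., 340.])), (40, array([227., 331.]))]
-43 [(0, array([338., 337.])), (10, array([342., 329.])), (20, array([346., 321.])), (30, array([349., 313.])), (40, array([353., 304.]))]
```

View pics/w11c.png

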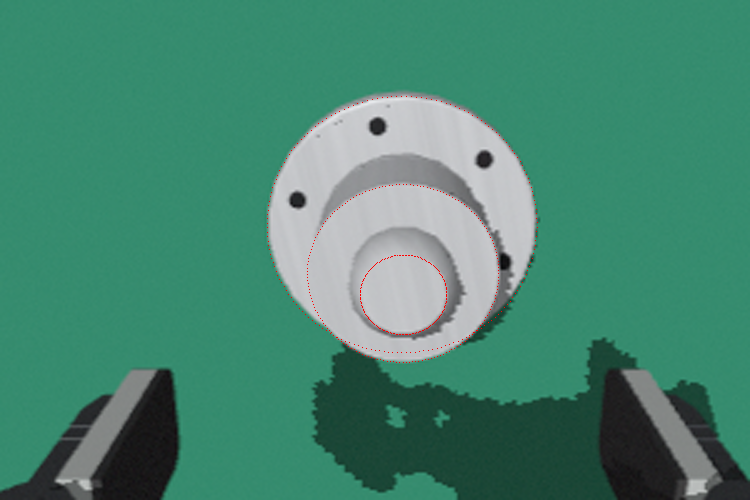

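View pics/sc11.png

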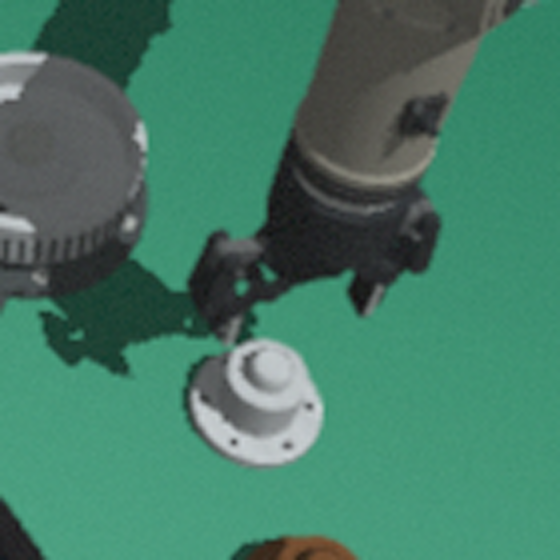

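>>> drive_tool --steps '[{"dx": 0, "dy": 0, "dz": 0.36, "wx": 0, "wy": 0, "wz": 0, "gripper": 100}, {"dx": 0, "dy": 0, "dz": 0.36, "wx": 0, "wy": 0, "wz": 0, "gripper": 100}, {"dx": 0, "dy": 0, "dz": 0.36, "wx": 0, "wy": 0, "wz": 0, "gripper": 100}, {"dx": 0, "dy": 0, "dz": 0.2, "wx": 0, "wy": 0, "wz": 0, "gripper": 100}, {"dx": 0, "dy": 0, "dz": 0.1, "wx": 0, "wy": 0, "wz": 0, "gripper": 100}, {"dx": 0, "dy": 0, "dz": 0, "wx": 0, "wy": 0, "wz": 0, "gripper": 100}, {"dx": 0, "dy": 0, "dz": 0, "wx": 0, "wy": 0, "wz": 0, "gripper": 100}, {"dx": 0, "dy": 0, "dz": 0, "wx": 0, "wy": 0, "wz": 0, "gripper": 100}, {"dx": 0, "dy": 0, "dz": 0, "wx": 0, "wy": 0, "wz": 0, "gripper": 100}, {"dx": 0, "dy": 0, "dz": 0, "wx": 0, "wy": 0, "wz": 0, "gripper": 100}]'

```text
time: 15.7
eef_pos: [490.8, 284.3, 11.6]
ee_rot: [-0.0, 0.81, 0.586, 0.0]
contact_force: [-0.1, -0.4, -0.8]
width: 85.4
```

Run:
```python
from h import *
p,M=st(); g=grab('wrist','w12');print(M.T@(np.array([489.7,284,0])-p))
```

```text
t 15.7 pos [490.79 284.34  11.61] yaw -18.197966394271177 tilt [0. 0.] F [-0.06 -0.4  -0.76] w 85.39552038099903 q [-0.96  0.57  0.57  1.72 -0.37  0.95 -0.57]
[-0.67 -0.93 11.61]
```

View pics/w12.png

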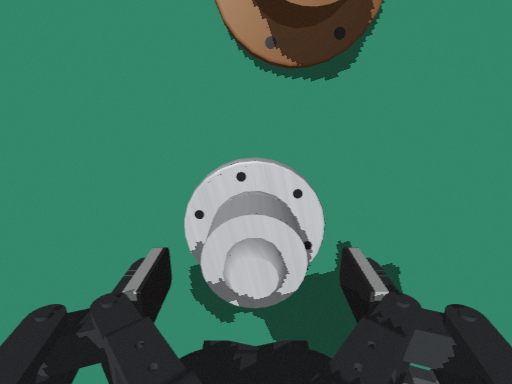

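>>> drive_tool --steps '[{"dx": -0.01, "dy": -0.02, "dz": 0.12, "wx": 0, "wy": 0, "wz": 0, "gripper": 100}, {"dx": 0, "dy": 0, "dz": 0.12, "wx": 0, "wy": 0, "wz": 0, "gripper": 100}, {"dx": 0, "dy": 0, "dz": 0.12, "wx": 0, "wy": 0, "wz": 0, "gripper": 100}, {"dx": 0, "dy": 0, "dz": 0, "wx": 0, "wy": 0, "wz": 0, "gripper": 75}, {"dx": 0, "dy": 0, "dz": 0, "wx": 0, "wy": 0, "wz": 0, "gripper": 68}, {"dx": 0, "dy": 0, "dz": 0, "wx": 0, "wy": 0, "wz": 0, "gripper": 64}, {"dx": 0, "dy": 0, "dz": 0, "wx": 0, "wy": 0, "wz": 0, "gripper": 60}, {"dx": 0, "dy": 0, "dz": 0, "wx": 0, "wy": 0, "wz": 0, "gripper": 55}, {"dx": 0, "dy": 0, "dz": 0, "wx": 0, "wy": 0, "wz": 0, "gripper": 55}, {"dx": 0, "dy": 0, "dz": 0, "wx": 0, "wy": 0, "wz": 0, "gripper": 55}]' --force 20

```text
time: 16.75
eef_pos: [490.1, 283.9, -6.5]
ee_rot: [0.0, 0.81, 0.586, 0.001]
contact_force: [0.8, -1.0, 1.1]
width: 53.2
```

Run:
```python
from h import *
p,M=st(); g=grab('wrist','w13');s=grab('scene')
im=cv2.cvtColor(s['frame'],cv2.COLOR_RGB2BGR);cv2.imwrite('pics/sc13.png',cv2.resize(im[170:290,300:420],None,fx=5,fy=5,interpolation=cv2.INTER_CUBIC))
```

```text
t 16.75 pos [490.1  283.95  -6.46] yaw -18.208274249942704 tilt [0. 0.] F [ 0.83 -1.01  1.13] w 53.18894586343372 q [-0.95  0.6   0.55  1.74 -0.38  0.91 -0.56]
```

View pics/w13.png

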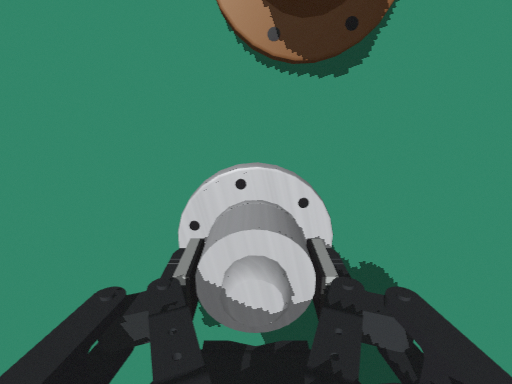

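View pics/sc13.png

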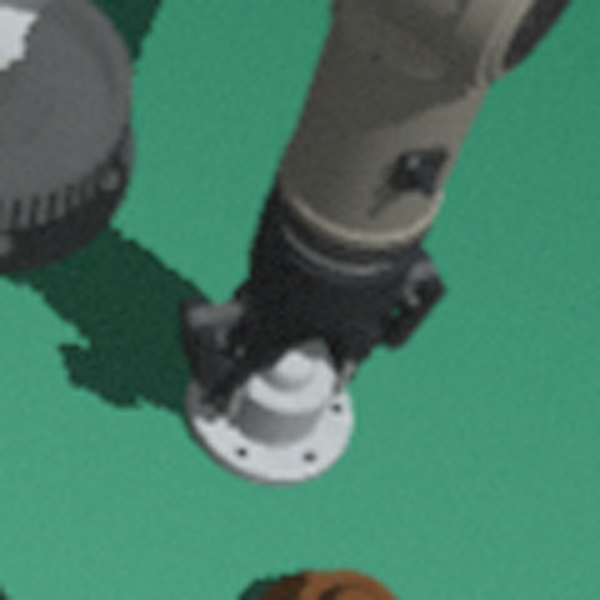

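>>> drive_tool --steps '[{"dx": 0, "dy": 0, "dz": 0, "wx": 0, "wy": 0, "wz": 0, "gripper": 50}, {"dx": 0, "dy": 0, "dz": 0, "wx": 0, "wy": 0, "wz": 0, "gripper": 50}, {"dx": 0, "dy": 0, "dz": -0.1, "wx": 0, "wy": 0, "wz": 0, "gripper": 50}, {"dx": 0, "dy": 0, "dz": -0.3, "wx": 0, "wy": 0, "wz": 0, "gripper": 50}, {"dx": 0, "dy": 0, "dz": -0.5, "wx": 0, "wy": 0, "wz": 0, "gripper": 50}, {"dx": 0, "dy": 0, "dz": -0.6, "wx": 0, "wy": 0, "wz": 0, "gripper": 50}, {"dx": 0, "dy": 0, "dz": -0.6, "wx": 0, "wy": 0, "wz": 0, "gripper": 50}, {"dx": 0, "dy": 0, "dz": -0.1, "wx": 0, "wy": 0, "wz": 0, "gripper": 50}, {"dx": 0, "dy": 0, "dz": 0, "wx": 0, "wy": 0, "wz": 0, "gripper": 50}, {"dx": 0, "dy": 0, "dz": 0, "wx": 0, "wy": 0, "wz": 0, "gripper": 50}]' --force 60

```text
time: 17.85
eef_pos: [487.6, 283.6, 101.5]
ee_rot: [-0.0, 0.81, 0.586, -0.002]
contact_force: [0.8, -1.0, -4.2]
width: 52.7
```

Run:
```python
from h import *
p,M=st(); g=grab('wrist','w14');hz=p[2]+6.46
hc=[(45,12+hz),(27,52+hz)]
print([fitc(g,p[:2],[c],6) for c in hc],fitc(g,p[:2],hc,6))
d=M.T@np.array([520.3-p[0],45.5-p[1],0]);print(d)
draw(g,p[:2],hc,'w14c',(150,130,360,350),2.7)
```

```text
t 17.85 pos [487.64 283.56 101.46] yaw -18.183441912686234 tilt [-0. -0.] F [ 0.75 -1.05 -4.16] w 52.65062650962325 q [-1.    0.47  0.62  1.64 -0.29  1.13 -0.63]
[(np.float32(83.63511), np.float64(487.3908876210423), np.float64(283.31264971997774)), (np.float32(89.83363), np.float64(487.8908876210423), np.float64(283.81264971997774))] (np.float32(170.21045), np.float64(487.6408876210423), np.float64(283.56264971997774))
[-215.98  105.32    0.27]
```

View pics/w14c.png

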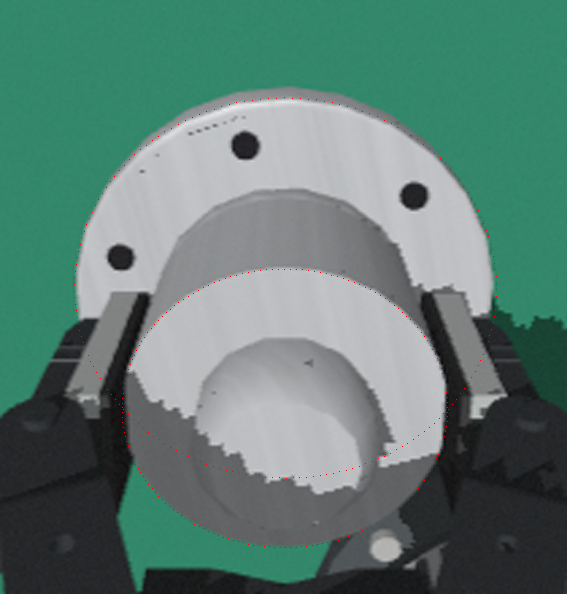

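>>> drive_tool --steps '[{"dx": -0.3, "dy": 0.14, "dz": 0, "wx": 0, "wy": 0, "wz": 0, "gripper": 50}, {"dx": -0.6, "dy": 0.28, "dz": 0, "wx": 0, "wy": 0, "wz": 0, "gripper": 50}, {"dx": -0.75, "dy": 0.36, "dz": 0, "wx": 0, "wy": 0, "wz": 0, "gripper": 50}, {"dx": -0.75, "dy": 0.36, "dz": 0, "wx": 0, "wy": 0, "wz": 0, "gripper": 50}, {"dx": -0.75, "dy": 0.36, "dz": 0, "wx": 0, "wy": 0, "wz": 0, "gripper": 50}, {"dx": -0.75, "dy": 0.36, "dz": 0, "wx": 0, "wy": 0, "wz": 0, "gripper": 50}, {"dx": -0.44, "dy": 0.2, "dz": 0, "wx": 0, "wy": 0, "wz": 0, "gripper": 50}, {"dx": 0, "dy": 0, "dz": 0, "wx": 0, "wy": 0, "wz": 0, "gripper": 50}, {"dx": 0, "dy": 0, "dz": 0, "wx": 0, "wy": 0, "wz": 0, "gripper": 50}, {"dx": 0, "dy": 0, "dz": 0, "wx": 0, "wy": 0, "wz": 0, "gripper": 50}]'

```text
time: 18.9
eef_pos: [518.7, 46.6, 102.5]
ee_rot: [-0.001, 0.81, 0.587, -0.0]
contact_force: [-0.1, 0.6, -4.2]
width: 52.8
```

Run:
```python
from h import *
p,M=st(); d=M.T@np.array([520.3-p[0],45.5-p[1],0]);print(d/50)
```

```text
t 18.9 pos [518.71  46.64 102.5 ] yaw -18.126691024554187 tilt [-0.  0.] F [-0.1   0.57 -4.2 ] w 52.81976975291984 q [-0.65  0.39  0.69  1.76 -0.28  1.09 -0.19]
[-0.01  0.04 -0.  ]
```

>>> drive_tool --steps '[{"dx": -0.01, "dy": 0.03, "dz": 0.18, "wx": 0, "wy": 0, "wz": 0, "gripper": 50}, {"dx": 0, "dy": 0, "dz": 0.18, "wx": 0, "wy": 0, "wz": 0, "gripper": 50}, {"dx": 0, "dy": 0, "dz": 0.16, "wx": 0, "wy": 0, "wz": 0, "gripper": 50}, {"dx": 0, "dy": 0, "dz": 0, "wx": 0, "wy": 0, "wz": 0, "gripper": 50}, {"dx": 0, "dy": 0, "dz": 0, "wx": 0, "wy": 0, "wz": 0, "gripper": 50}, {"dx": 0, "dy": 0, "dz": 0, "wx": 0, "wy": 0, "wz": 0, "gripper": 50}, {"dx": 0, "dy": 0, "dz": 0, "wx": 0, "wy": 0, "wz": 0, "gripper": 50}, {"dx": 0, "dy": 0, "dz": 0, "wx": 0, "wy": 0, "wz": 0, "gripper": 50}, {"dx": 0, "dy": 0, "dz": 0, "wx": 0, "wy": 0, "wz": 0, "gripper": 50}, {"dx": 0, "dy": 0, "dz": 0, "wx": 0, "wy": 0, "wz": 0, "gripper": 50}]'

```text
time: 19.9
eef_pos: [520.9, 44.7, 77.3]
ee_rot: [0.0, 0.81, 0.586, 0.0]
contact_force: [0.4, -0.4, -3.1]
width: 52.2
```

Run:
```python
from h import *
p,M=st(); d=M.T@np.array([520.3-p[0],45.5-p[1],0]);print(d/50); g=grab('wrist','w15')
```

```text
t 19.9 pos [520.87  44.75  77.35] yaw -18.204774589473253 tilt [0. 0.] F [ 0.38 -0.37 -3.07] w 52.231108132020076 q [-0.63  0.42  0.68  1.79 -0.3   1.04 -0.16]
[ 0.01 -0.02 -0.  ]
```

View pics/w15.png

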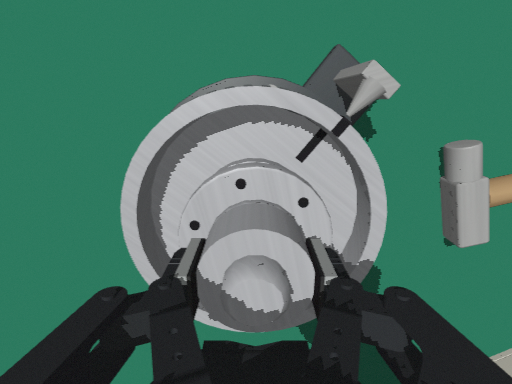

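>>> drive_tool --steps '[{"dx": 0.01, "dy": -0.016, "dz": 0, "wx": 0, "wy": 0, "wz": 0, "gripper": 50}, {"dx": 0, "dy": 0, "dz": 0.05, "wx": 0, "wy": 0, "wz": 0, "gripper": 50}, {"dx": 0, "dy": 0, "dz": 0.05, "wx": 0, "wy": 0, "wz": 0, "gripper": 50}, {"dx": 0, "dy": 0, "dz": 0.05, "wx": 0, "wy": 0, "wz": 0, "gripper": 50}, {"dx": 0, "dy": 0, "dz": 0.05, "wx": 0, "wy": 0, "wz": 0, "gripper": 50}, {"dx": 0, "dy": 0, "dz": 0.05, "wx": 0, "wy": 0, "wz": 0, "gripper": 50}, {"dx": 0, "dy": 0, "dz": 0.05, "wx": 0, "wy": 0, "wz": 0, "gripper": 50}, {"dx": 0, "dy": 0, "dz": 0.04, "wx": 0, "wy": 0, "wz": 0, "gripper": 50}, {"dx": 0, "dy": 0, "dz": 0, "wx": 0, "wy": 0, "wz": 0, "gripper": 50}, {"dx": 0, "dy": 0, "dz": 0, "wx": 0, "wy": 0, "wz": 0, "gripper": 50}]'

```text
time: 20.95
eef_pos: [520.2, 45.4, 60.2]
ee_rot: [0.0, 0.81, 0.586, 0.0]
contact_force: [-0.7, 0.4, -4.0]
width: 52.5
```

Run:
```python
from h import *
p,M=st()
```

```text
t 20.95 pos [520.23  45.44  60.22] yaw -18.20372367173003 tilt [ 0. -0.] F [-0.7   0.39 -3.97] w 52.474301930995566 q [-0.63  0.44  0.67  1.81 -0.32  1.   -0.15]
```

>>> drive_tool --steps '[{"dx": 0, "dy": 0, "dz": 0.02, "wx": 0, "wy": 0, "wz": 0, "gripper": 50}, {"dx": 0, "dy": 0, "dz": 0.02, "wx": 0, "wy": 0, "wz": 0, "gripper": 50}, {"dx": 0, "dy": 0, "dz": 0.02, "wx": 0, "wy": 0, "wz": 0, "gripper": 50}, {"dx": 0, "dy": 0, "dz": 0.02, "wx": 0, "wy": 0, "wz": 0, "gripper": 50}, {"dx": 0, "dy": 0, "dz": 0.01, "wx": 0, "wy": 0, "wz": 0, "gripper": 50}, {"dx": 0, "dy": 0, "dz": 0.01, "wx": 0, "wy": 0, "wz": 0, "gripper": 50}, {"dx": 0, "dy": 0, "dz": 0.01, "wx": 0, "wy": 0, "wz": 0, "gripper": 50}, {"dx": 0, "dy": 0, "dz": 0, "wx": 0, "wy": 0, "wz": 0, "gripper": 50}, {"dx": 0, "dy": 0, "dz": 0, "wx": 0, "wy": 0, "wz": 0, "gripper": 50}, {"dx": 0, "dy": 0, "dz": 0, "wx": 0, "wy": 0, "wz": 0, "gripper": 50}]'

```text
time: 21.95
eef_pos: [520.1, 45.5, 55.8]
ee_rot: [-0.0, 0.81, 0.586, 0.0]
contact_force: [-3.4, 1.0, 5.5]
width: 52.5
```

Run:
```python
from h import *
p,M=st(); g=grab('wrist','w16');C=np.array([520.3,45.5]); print(markang(g,C,[(77,84,75)],20,50),markang(g,C,[(52,66,50)],20,50))
```

```text
t 21.95 pos [520.14  45.54  55.79] yaw -18.201673911944724 tilt [0. 0.] F [-3.45  1.    5.48] w 52.52786484200377 q [-0.62  0.45  0.66  1.81 -0.33  0.99 -0.14]
(np.float64(33.100000000000186), np.float64(33.12305413049172)) (np.float64(33.30000000000019), np.float64(33.233349687421494))
```

View pics/w16.png

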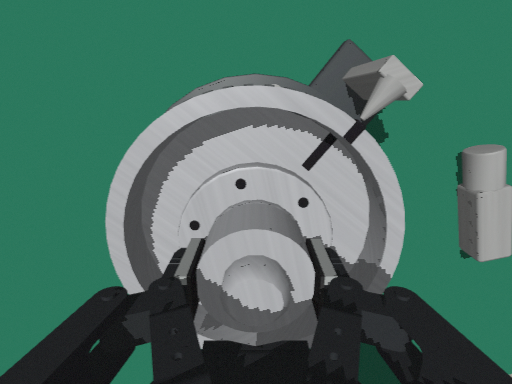

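>>> drive_tool --steps '[{"dx": 0, "dy": 0, "dz": 0, "wx": 0, "wy": 0, "wz": 0, "gripper": 70}, {"dx": 0, "dy": 0, "dz": 0, "wx": 0, "wy": 0, "wz": 0, "gripper": 85}, {"dx": 0, "dy": 0, "dz": 0, "wx": 0, "wy": 0, "wz": 0, "gripper": 100}, {"dx": 0, "dy": 0, "dz": 0, "wx": 0, "wy": 0, "wz": 0, "gripper": 100}, {"dx": 0, "dy": 0, "dz": -0.2, "wx": 0, "wy": 0, "wz": 0, "gripper": 100}, {"dx": 0, "dy": 0, "dz": -0.6, "wx": 0, "wy": 0, "wz": 0, "gripper": 100}, {"dx": 0, "dy": 0, "dz": -0.8, "wx": 0, "wy": 0, "wz": 0, "gripper": 100}, {"dx": 0, "dy": 0, "dz": -0.8, "wx": 0, "wy": 0, "wz": 0, "gripper": 100}, {"dx": 0, "dy": 0, "dz": 0, "wx": 0, "wy": 0, "wz": 0, "gripper": 100}, {"dx": 0, "dy": 0, "dz": 0, "wx": 0, "wy": 0, "wz": 0, "gripper": 100}]'

```text
time: 23.0
eef_pos: [521.1, 45.5, 176.3]
ee_rot: [0.001, 0.81, 0.586, 0.002]
contact_force: [0.1, -0.5, -0.5]
width: 85.8
```

Run:
```python
from h import *
p,M=st(); g=grab('wrist','w17');C=np.array([520.3,45.5]); print(markang(g,C,[(77,84,75)],20,50),markang(g,C,[(52,66,50)],20,50))
hc=[(45,74),(27,114),(11.5,127)]
print([fitc(g,C,[c],6) for c in hc],fitc(g,C,hc,6))
draw(g,C,hc+[(85,75)],'w17c',(100,80,420,330),2.3)
t=grab('top');cc=[(38,10),(22,44)]
print('cap',[fitc(t,(479,-288),[c],6) for c in cc])
d=M.T@np.array([479-p[0],-288-p[1],0]);print(d/50)
```

```text
t 23.0 pos [521.13  45.46 176.3 ] yaw -18.204292759875514 tilt [0. 0.] F [ 0.13 -0.53 -0.53] w 85.78928486936512 q [-0.68  0.32  0.72  1.65 -0.22  1.25 -0.23]
(np.float64(33.100000000000186), np.float64(33.10581077163807)) (np.float64(33.20000000000019), np.float64(33.2147187560598))
[(np.float32(48.61432), np.float64(518.55), np.float64(45.25)), (np.float32(73.43482), np.float64(520.05), np.float64(45.5)), (np.float32(87.65424), np.float64(520.05), np.float64(46.25))] (np.float32(195.2635), np.float64(519.8), np.float64(45.5))
cap [(np.float32(111.505066), np.float64(478.25), np.float64(-287.5)), (np.float32(105.180336), np.float64(474.5), np.float64(-292.5))]
[-6.6   1.28 -0.01]
```

View pics/w17c.png

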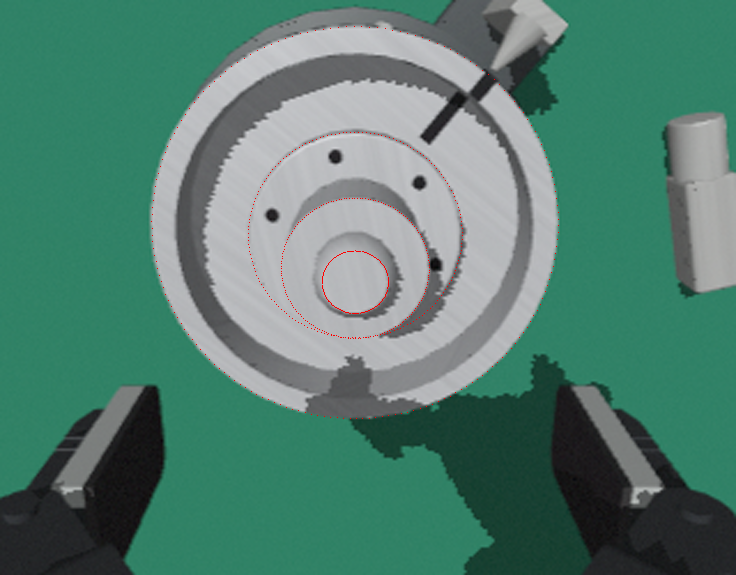

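>>> drive_tool --steps '[{"dx": -0.4, "dy": 0.08, "dz": 0, "wx": 0, "wy": 0, "wz": 0, "gripper": 100}, {"dx": -0.8, "dy": 0.15, "dz": 0, "wx": 0, "wy": 0, "wz": 0, "gripper": 100}, {"dx": -0.9, "dy": 0.17, "dz": 0, "wx": 0, "wy": 0, "wz": 0, "gripper": 100}, {"dx": -0.9, "dy": 0.18, "dz": 0, "wx": 0, "wy": 0, "wz": 0, "gripper": 100}, {"dx": -0.9, "dy": 0.18, "dz": 0, "wx": 0, "wy": 0, "wz": 0, "gripper": 100}, {"dx": -0.9, "dy": 0.18, "dz": 0, "wx": 0, "wy": 0, "wz": 0, "gripper": 100}, {"dx": -0.9, "dy": 0.17, "dz": 0, "wx": 0, "wy": 0, "wz": 0, "gripper": 100}, {"dx": -0.9, "dy": 0.17, "dz": 0.2, "wx": 0, "wy": 0, "wz": 0, "gripper": 100}, {"dx": 0, "dy": 0, "dz": 0.8, "wx": 0, "wy": 0, "wz": 0, "gripper": 100}, {"dx": 0, "dy": 0, "dz": 0.8, "wx": 0, "wy": 0, "wz": 0, "gripper": 100}]'

```text
time: 24.1
eef_pos: [476.4, -290.7, 83.1]
ee_rot: [0.0, 0.812, 0.584, -0.0]
contact_force: [0.5, 1.0, -1.2]
width: 85.6
```

Run:
```python
from h import *
p,M=st(); g=grab('wrist','w18')
cc=[(38,10),(22,44)]
print('cap',[fitc(g,(479,-288),[c],8) for c in cc],fitc(g,(479,-288),cc,8))
b=fitc(g,(479,-288),cc,8);draw(g,b[1:],cc,'w18c',(100,80,420,330),2.3)
```

```text
t 24.1 pos [ 476.45 -290.73   83.14] yaw -18.50394436779749 tilt [-0. -0.] F [ 0.46  1.05 -1.24] w 85.60632324022376 q [-0.04  0.51  0.78  1.68 -0.39  1.11  0.53]
cap [(np.float32(116.45082), np.float64(478.25), np.float64(-289.0)), (np.float32(97.14823), np.float64(477.5), np.float64(-289.75))] (np.float32(210.21286), np.float64(478.0), np.float64(-289.5))
```

View pics/w18.png

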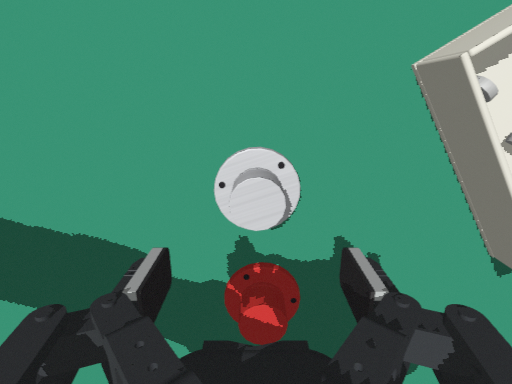

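View pics/w18c.png

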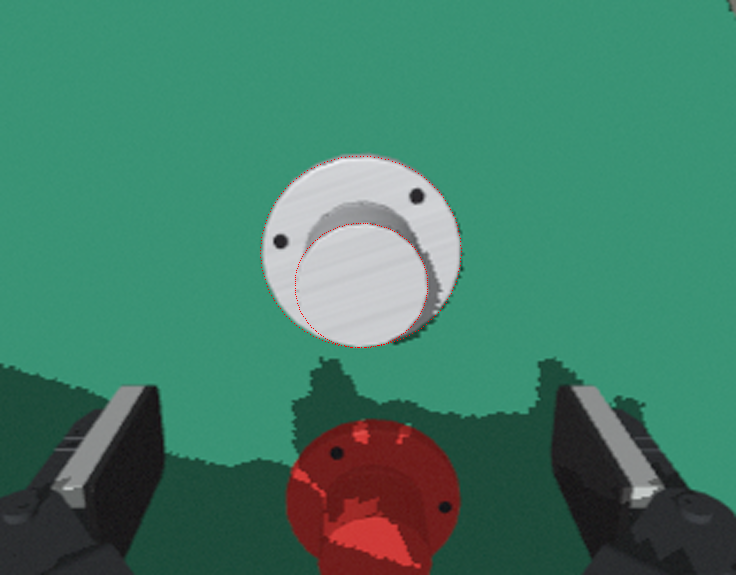

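>>> drive_tool --steps '[{"dx": 0, "dy": 0, "dz": 0.4, "wx": 0, "wy": 0, "wz": 0, "gripper": 100}, {"dx": 0, "dy": 0, "dz": 0.5, "wx": 0, "wy": 0, "wz": 0, "gripper": 100}, {"dx": 0, "dy": 0, "dz": 0.4, "wx": 0, "wy": 0, "wz": 0, "gripper": 100}, {"dx": 0, "dy": 0, "dz": 0.2, "wx": 0, "wy": 0, "wz": 0, "gripper": 100}, {"dx": 0, "dy": 0, "dz": 0, "wx": 0, "wy": 0, "wz": 0, "gripper": 100}, {"dx": 0, "dy": 0, "dz": 0, "wx": 0, "wy": 0, "wz": 0, "gripper": 100}, {"dx": 0, "dy": 0, "dz": 0, "wx": 0, "wy": 0, "wz": 0, "gripper": 100}, {"dx": 0, "dy": 0, "dz": 0, "wx": 0, "wy": 0, "wz": 0, "gripper": 100}, {"dx": 0, "dy": 0, "dz": 0, "wx": 0, "wy": 0, "wz": 0, "gripper": 100}, {"dx": 0, "dy": 0, "dz": 0, "wx": 0, "wy": 0, "wz": 0, "gripper": 100}]'

```text
time: 25.15
eef_pos: [478.2, -288.1, 10.2]
ee_rot: [0.0, 0.81, 0.586, 0.0]
contact_force: [-0.1, 0.2, -0.7]
width: 85.7
```

Run:
```python
from h import *
p,M=st(); g=grab('wrist','w19')
cc=[(38,10),(22,44)]
print('cap',[fitc(g,(478,-289),[c],5) for c in cc]);b=fitc(g,(478,-289),cc,5);print(b)
print(M.T@np.array([b[1]-p[0],b[2]-p[1],0])/50)
draw(g,b[1:],cc,'w19c',(100,80,420,330),2.3)
```

```text
t 25.15 pos [ 478.16 -288.13   10.15] yaw -18.198260759072294 tilt [ 0. -0.] F [-0.06  0.2  -0.74] w 85.67816170626557 q [ 0.    0.6   0.72  1.75 -0.47  0.97  0.59]
cap [(np.float32(96.2695), np.float64(478.0), np.float64(-289.5)), (np.float32(108.15654), np.float64(478.25), np.float64(-289.75))]
(np.float32(204.3793), np.float64(478.0), np.float64(-289.5))
[-0.03  0.01  0.  ]
```

View pics/w19c.png

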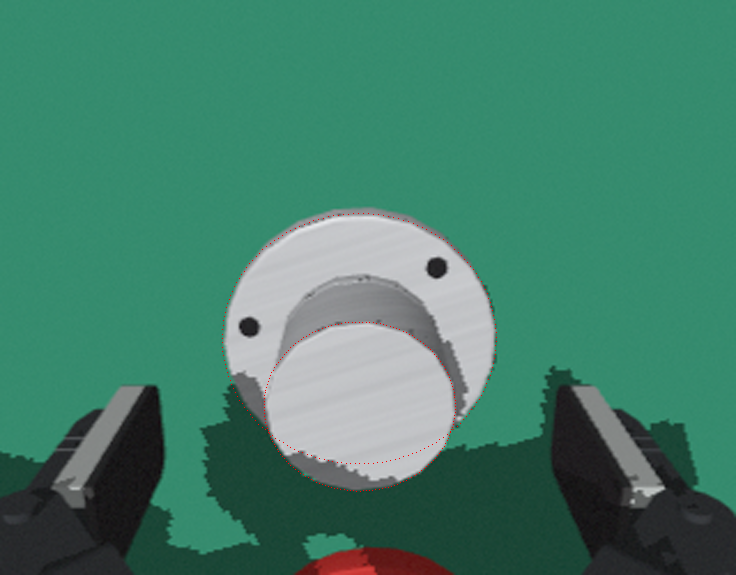

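>>> drive_tool --steps '[{"dx": -0.027, "dy": 0.006, "dz": 0.12, "wx": 0, "wy": 0, "wz": 0, "gripper": 100}, {"dx": 0, "dy": 0, "dz": 0.12, "wx": 0, "wy": 0, "wz": 0, "gripper": 100}, {"dx": 0, "dy": 0, "dz": 0.11, "wx": 0, "wy": 0, "wz": 0, "gripper": 80}, {"dx": 0, "dy": 0, "dz": 0, "wx": 0, "wy": 0, "wz": 0, "gripper": 65}, {"dx": 0, "dy": 0, "dz": 0, "wx": 0, "wy": 0, "wz": 0, "gripper": 57}, {"dx": 0, "dy": 0, "dz": 0, "wx": 0, "wy": 0, "wz": 0, "gripper": 53}, {"dx": 0, "dy": 0, "dz": 0, "wx": 0, "wy": 0, "wz": 0, "gripper": 49}, {"dx": 0, "dy": 0, "dz": 0, "wx": 0, "wy": 0, "wz": 0, "gripper": 45}, {"dx": 0, "dy": 0, "dz": 0, "wx": 0, "wy": 0, "wz": 0, "gripper": 40}, {"dx": 0, "dy": 0, "dz": 0, "wx": 0, "wy": 0, "wz": 0, "gripper": 40}]' --force 20

```text
time: 26.2
eef_pos: [478.1, -289.7, -7.5]
ee_rot: [0.0, 0.81, 0.586, 0.0]
contact_force: [0.6, -0.3, 0.5]
width: 42.2
```

Run:
```python
from h import *
p,M=st(); g=grab('wrist','w20')
```

```text
t 26.2 pos [ 478.14 -289.66   -7.48] yaw -18.199793729343405 tilt [ 0. -0.] F [ 0.56 -0.29  0.47] w 42.21574310314952 q [ 0.02  0.62  0.7   1.76 -0.49  0.93  0.61]
```

View pics/w20.png

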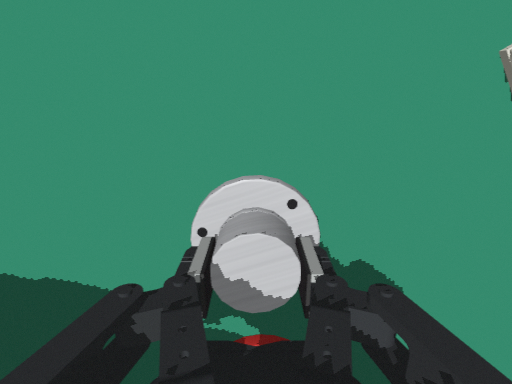

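>>> drive_tool --steps '[{"dx": 0, "dy": 0, "dz": 0, "wx": 0, "wy": 0, "wz": 0, "gripper": 38}, {"dx": 0, "dy": 0, "dz": 0, "wx": 0, "wy": 0, "wz": 0, "gripper": 38}, {"dx": 0, "dy": 0, "dz": -0.1, "wx": 0, "wy": 0, "wz": 0, "gripper": 38}, {"dx": 0, "dy": 0, "dz": -0.4, "wx": 0, "wy": 0, "wz": 0, "gripper": 38}, {"dx": 0, "dy": 0, "dz": -0.7, "wx": 0, "wy": 0, "wz": 0, "gripper": 38}, {"dx": 0, "dy": 0, "dz": -0.8, "wx": 0, "wy": 0, "wz": 0, "gripper": 38}, {"dx": 0, "dy": 0, "dz": -0.8, "wx": 0, "wy": 0, "wz": 0, "gripper": 38}, {"dx": 0, "dy": 0, "dz": -0.4, "wx": 0, "wy": 0, "wz": 0, "gripper": 38}, {"dx": 0, "dy": 0, "dz": 0, "wx": 0, "wy": 0, "wz": 0, "gripper": 38}, {"dx": 0, "dy": 0, "dz": 0, "wx": 0, "wy": 0, "wz": 0, "gripper": 38}]' --force 50

```text
time: 27.25
eef_pos: [476.9, -288.4, 150.9]
ee_rot: [-0.001, 0.81, 0.586, -0.0]
contact_force: [0.3, 0.0, -2.2]
width: 41.4
```

Run:
```python
from h import *
p,M=st(); g=grab('wrist','w21');hz=p[2]+7.5
cc=[(38,10+hz),(22,44+hz)]
print([fitc(g,p[:2],[c],6) for c in cc],fitc(g,p[:2],cc,6))
d=M.T@np.array([520.2-478.1,45.6+289.7,0]);print(d/50)
draw(g,p[:2],cc,'w21c',(150,130,360,350),2.7)
```

```text
t 27.25 pos [ 476.86 -288.43  150.89] yaw -18.19554340259198 tilt [-0.  0.] F [ 0.28  0.02 -2.19] w 41.41400685544043 q [-0.06  0.45  0.81  1.6  -0.34  1.25  0.49]
[(np.float32(82.24909), np.float64(476.61442149220096), np.float64(-288.9331708880343)), (np.float32(99.18994), np.float64(477.11442149220096), np.float64(-288.1831708880343))] (np.float32(178.0972), np.float64(476.86442149220096), np.float64(-288.4331708880343))
[ 6.63 -1.29  0.01]
```

View pics/w21c.png

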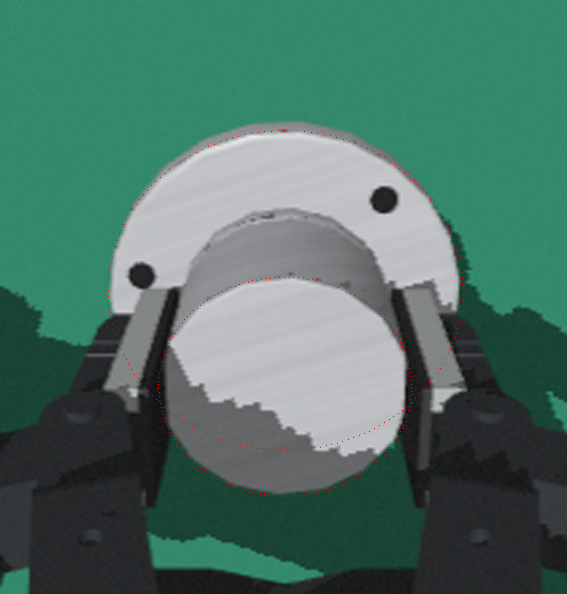

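Cap held square and centred on the TCP (weight 2.2 N). Its underside is at about 158 mm. Carrying it over the hub.

>>> drive_tool --steps '[{"dx": 0.4, "dy": -0.08, "dz": 0, "wx": 0, "wy": 0, "wz": 0, "gripper": 38}, {"dx": 0.8, "dy": -0.16, "dz": 0, "wx": 0, "wy": 0, "wz": 0, "gripper": 38}, {"dx": 0.9, "dy": -0.17, "dz": 0, "wx": 0, "wy": 0, "wz": 0, "gripper": 38}, {"dx": 0.9, "dy": -0.18, "dz": 0, "wx": 0, "wy": 0, "wz": 0, "gripper": 38}, {"dx": 0.9, "dy": -0.18, "dz": 0, "wx": 0, "wy": 0, "wz": 0, "gripper": 38}, {"dx": 0.9, "dy": -0.18, "dz": 0, "wx": 0, "wy": 0, "wz": 0, "gripper": 38}, {"dx": 0.8, "dy": -0.16, "dz": 0, "wx": 0, "wy": 0, "wz": 0, "gripper": 38}, {"dx": 0.6, "dy": -0.11, "dz": 0, "wx": 0, "wy": 0, "wz": 0, "gripper": 38}, {"dx": 0.4, "dy": -0.07, "dz": 0, "wx": 0, "wy": 0, "wz": 0, "gripper": 38}, {"dx": 0, "dy": 0, "dz": 0, "wx": 0, "wy": 0, "wz": 0, "gripper": 38}]'

```text
time: 28.3
eef_pos: [517.8, 49.6, 149.3]
ee_rot: [-0.002, 0.808, 0.59, -0.002]
contact_force: [0.6, 0.4, -2.9]
width: 41.2
```

>>> drive_tool --steps '[{"dx": 0, "dy": 0, "dz": 0, "wx": 0, "wy": 0, "wz": 0, "gripper": 38}, {"dx": 0, "dy": 0, "dz": 0.1, "wx": 0, "wy": 0, "wz": 0, "gripper": 38}, {"dx": 0, "dy": 0, "dz": 0.1, "wx": 0, "wy": 0, "wz": 0, "gripper": 38}, {"dx": 0, "dy": 0, "dz": 0.1, "wx": 0, "wy": 0, "wz": 0, "gripper": 38}, {"dx": 0, "dy": 0, "dz": 0.1, "wx": 0, "wy": 0, "wz": 0, "gripper": 38}, {"dx": 0, "dy": 0, "dz": 0, "wx": 0, "wy": 0, "wz": 0, "gripper": 38}, {"dx": 0, "dy": 0, "dz": 0, "wx": 0, "wy": 0, "wz": 0, "gripper": 38}, {"dx": 0, "dy": 0, "dz": 0, "wx": 0, "wy": 0, "wz": 0, "gripper": 38}, {"dx": 0, "dy": 0, "dz": 0, "wx": 0, "wy": 0, "wz": 0, "gripper": 38}, {"dx": 0, "dy": 0, "dz": 0, "wx": 0, "wy": 0, "wz": 0, "gripper": 38}]'

```text
time: 29.3
eef_pos: [519.8, 44.3, 132.5]
ee_rot: [0.0, 0.81, 0.586, 0.0]
contact_force: [-0.4, 0.4, -2.4]
width: 41.4
```

Run:
```python
from h import *
p,M=st(); g=grab('wrist','w22')
print(M.T@np.array([520.2-p[0],45.6-p[1],0])/50)
```

```text
t 29.3 pos [519.76  44.32 132.45] yaw -18.191744421078226 tilt [0. 0.] F [-0.36  0.42 -2.38] w 41.388069915567925 q [-0.68  0.36  0.73  1.72 -0.26  1.16 -0.19]
[0.03 0.   0.  ]
```

View pics/w22.png

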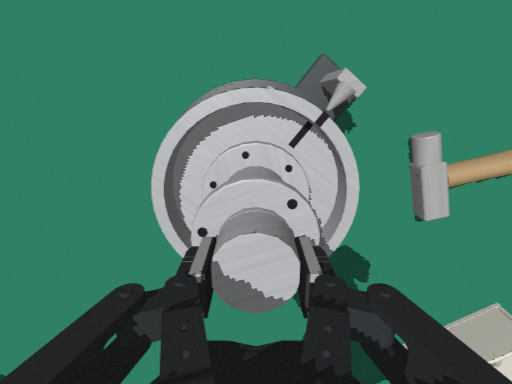

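>>> drive_tool --steps '[{"dx": 0.027, "dy": 0, "dz": 0, "wx": 0, "wy": 0, "wz": 0, "gripper": 38}, {"dx": 0, "dy": 0, "dz": 0.06, "wx": 0, "wy": 0, "wz": 0, "gripper": 38}, {"dx": 0, "dy": 0, "dz": 0.06, "wx": 0, "wy": 0, "wz": 0, "gripper": 38}, {"dx": 0, "dy": 0, "dz": 0.06, "wx": 0, "wy": 0, "wz": 0, "gripper": 38}, {"dx": 0, "dy": 0, "dz": 0.06, "wx": 0, "wy": 0, "wz": 0, "gripper": 38}, {"dx": 0, "dy": 0, "dz": 0.06, "wx": 0, "wy": 0, "wz": 0, "gripper": 38}, {"dx": 0, "dy": 0, "dz": 0.06, "wx": 0, "wy": 0, "wz": 0, "gripper": 38}, {"dx": 0, "dy": 0, "dz": 0.06, "wx": 0, "wy": 0, "wz": 0, "gripper": 38}, {"dx": 0, "dy": 0, "dz": 0, "wx": 0, "wy": 0, "wz": 0, "gripper": 38}, {"dx": 0, "dy": 0, "dz": 0, "wx": 0, "wy": 0, "wz": 0, "gripper": 38}]'

```text
time: 30.35
eef_pos: [520.0, 45.5, 111.2]
ee_rot: [0.0, 0.81, 0.586, -0.0]
contact_force: [0.2, -0.5, -2.8]
width: 41.6
```

Run:
```python
from h import *
p,M=st()
```

```text
t 30.35 pos [519.98  45.51 111.17] yaw -18.203609377307128 tilt [-0. -0.] F [ 0.23 -0.46 -2.75] w 41.58071928934795 q [-0.67  0.39  0.72  1.75 -0.28  1.11 -0.18]
```

>>> drive_tool --steps '[{"dx": 0, "dy": 0, "dz": 0.02, "wx": 0, "wy": 0, "wz": 0, "gripper": 38}, {"dx": 0, "dy": 0, "dz": 0.02, "wx": 0, "wy": 0, "wz": 0, "gripper": 38}, {"dx": 0, "dy": 0, "dz": 0.02, "wx": 0, "wy": 0, "wz": 0, "gripper": 38}, {"dx": 0, "dy": 0, "dz": 0.02, "wx": 0, "wy": 0, "wz": 0, "gripper": 38}, {"dx": 0, "dy": 0, "dz": 0.01, "wx": 0, "wy": 0, "wz": 0, "gripper": 38}, {"dx": 0, "dy": 0, "dz": 0.01, "wx": 0, "wy": 0, "wz": 0, "gripper": 38}, {"dx": 0, "dy": 0, "dz": 0.01, "wx": 0, "wy": 0, "wz": 0, "gripper": 38}, {"dx": 0, "dy": 0, "dz": 0, "wx": 0, "wy": 0, "wz": 0, "gripper": 38}, {"dx": 0, "dy": 0, "dz": 0, "wx": 0, "wy": 0, "wz": 0, "gripper": 38}, {"dx": 0, "dy": 0, "dz": 0, "wx": 0, "wy": 0, "wz": 0, "gripper": 38}]'

```text
time: 31.35
eef_pos: [520.0, 45.6, 106.7]
ee_rot: [-0.0, 0.81, 0.586, 0.0]
contact_force: [-3.4, 0.3, 5.1]
width: 41.1
```

Run:
```python
from h import *
p,M=st(); g=grab('wrist','w23')
C=np.array([520.3,45.5]); print(markang(g,C,[(77,84,75)],20,50),markang(g,C,[(52,66,50)],20,50))
```

```text
t 31.35 pos [519.97  45.57 106.69] yaw -18.20130543763288 tilt [0. 0.] F [-3.39  0.33  5.06] w 41.056657259216905 q [-0.67  0.39  0.72  1.75 -0.29  1.1  -0.17]
(np.float64(33.100000000000186), np.float64(33.12633165520284)) (np.float64(33.30000000000019), np.float64(33.23874317953211))
```

View pics/w23.png

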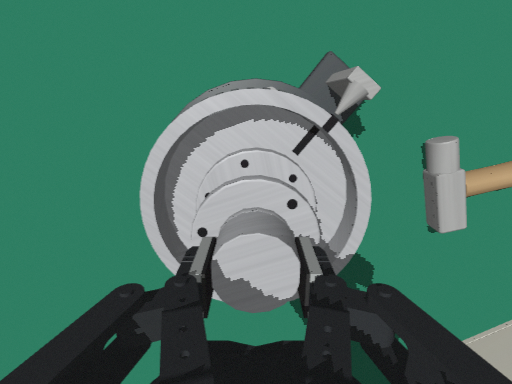

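Seated (z 106.7, contact force up). Releasing and backing off.

>>> drive_tool --steps '[{"dx": 0, "dy": 0, "dz": 0, "wx": 0, "wy": 0, "wz": 0, "gripper": 60}, {"dx": 0, "dy": 0, "dz": 0, "wx": 0, "wy": 0, "wz": 0, "gripper": 80}, {"dx": 0, "dy": 0, "dz": 0, "wx": 0, "wy": 0, "wz": 0, "gripper": 100}, {"dx": 0, "dy": 0, "dz": 0, "wx": 0, "wy": 0, "wz": 0, "gripper": 100}, {"dx": 0, "dy": 0, "dz": 0, "wx": 0, "wy": 0, "wz": 0, "gripper": 100}, {"dx": 0, "dy": 0, "dz": -0.2, "wx": 0, "wy": 0, "wz": 0, "gripper": 100}, {"dx": 0, "dy": 0, "dz": -0.5, "wx": 0, "wy": 0, "wz": 0, "gripper": 100}, {"dx": 0, "dy": 0, "dz": -0.7, "wx": 0, "wy": 0, "wz": 0, "gripper": 100}, {"dx": 0, "dy": 0, "dz": -0.7, "wx": 0, "wy": 0, "wz": 0, "gripper": 100}, {"dx": 0, "dy": 0, "dz": 0, "wx": 0, "wy": 0, "wz": 0, "gripper": 100}]'

```text
time: 32.4
eef_pos: [524.0, 45.0, 216.6]
ee_rot: [0.003, 0.81, 0.586, 0.005]
contact_force: [0.8, -0.6, 0.0]
width: 85.1
```

>>> drive_tool --steps '[{"dx": -0.5, "dy": -0.3, "dz": 0, "wx": 0, "wy": 0, "wz": 0, "gripper": 100}, {"dx": -0.5, "dy": -0.3, "dz": 0, "wx": 0, "wy": 0, "wz": 0, "gripper": 100}, {"dx": -0.5, "dy": -0.3, "dz": 0, "wx": 0, "wy": 0, "wz": 0, "gripper": 100}, {"dx": 0, "dy": 0, "dz": 0, "wx": 0, "wy": 0, "wz": 0, "gripper": 100}, {"dx": 0, "dy": 0, "dz": 0, "wx": 0, "wy": 0, "wz": 0, "gripper": 100}, {"dx": 0, "dy": 0, "dz": 0, "wx": 0, "wy": 0, "wz": 0, "gripper": 100}, {"dx": 0, "dy": 0, "dz": 0, "wx": 0, "wy": 0, "wz": 0, "gripper": 100}, {"dx": 0, "dy": 0, "dz": 0, "wx": 0, "wy": 0, "wz": 0, "gripper": 100}, {"dx": 0, "dy": 0, "dz": 0, "wx": 0, "wy": 0, "wz": 0, "gripper": 100}, {"dx": 0, "dy": 0, "dz": 0, "wx": 0, "wy": 0, "wz": 0, "gripper": 100}]'

```text
time: 33.4
eef_pos: [453.9, -11.5, 210.6]
ee_rot: [0.0, 0.81, 0.586, -0.0]
contact_force: [0.0, -0.2, -0.1]
width: 85.3
```

Run:
```python
from h import *
p,M=st(); g=grab('wrist','w24');C=np.array([520.3,45.5]);s=grab('scene','s24')
print(markang(g,C,[(77,84,75)],20,50),markang(g,C,[(52,66,50)],20,50))
cc=[(45,74),(38,124),(22,158)]
print([fitc(g,C,[c],6) for c in cc],fitc(g,C,cc,6))
draw(g,C,cc+[(85,75)],'w24c',(180,20,500,280),2.3)
draw(s,C,cc,'s24c',(240,110,360,250),4)
```

```text
t 33.4 pos [453.95 -11.53 210.61] yaw -18.184506597240542 tilt [-0. -0.] F [ 0.04 -0.24 -0.06] w 85.28542123834715 q [-0.73  0.13  0.8   1.76 -0.09  1.29 -0.22]
(np.float64(33.100000000000186), np.float64(33.067360977961286)) (np.float64(33.20000000000019), np.float64(33.16612045794185))
[(np.float32(46.625282), np.float64(521.05), np.float64(47.25)), (np.float32(45.982), np.float64(514.05), np.float64(50.25)), (np.float32(77.95326), np.float64(520.55), np.float64(45.25))] (np.float32(160.72482), np.float64(520.05), np.float64(46.5))
```

View pics/w24c.png

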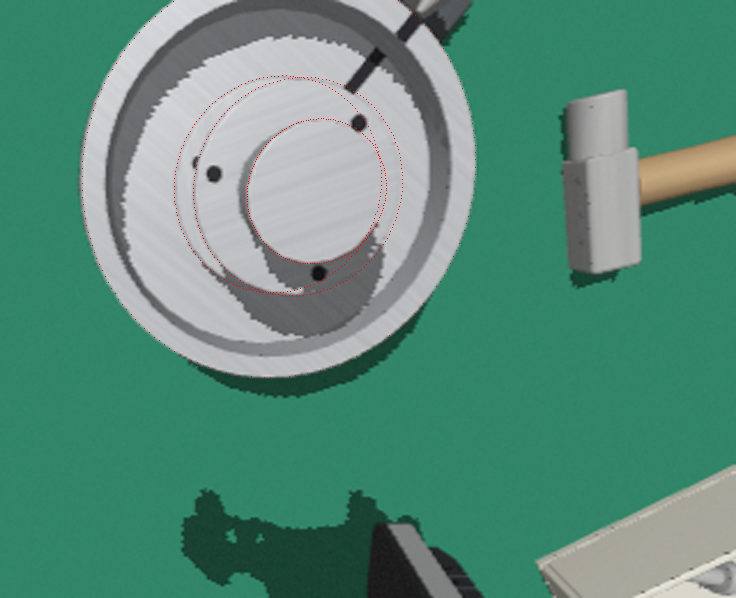

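View pics/s24c.png

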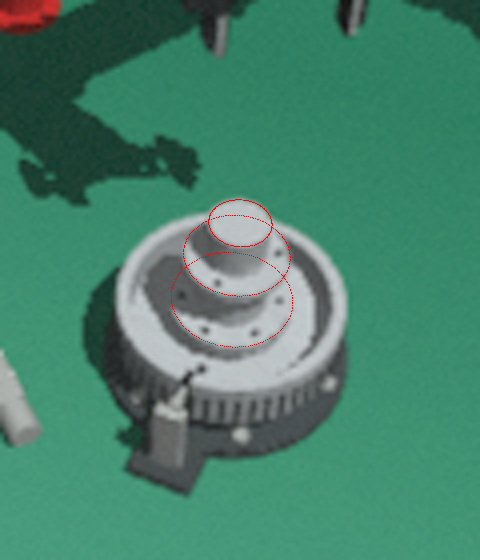

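View pics/s24.png

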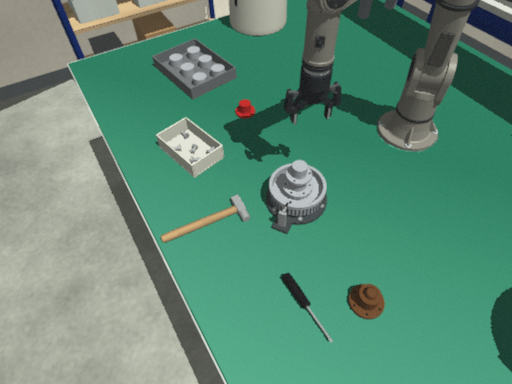

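```bash
python3 -c "
from workcell import env
print(env.hand_in())"
```

```text
the job is handed in; nothing more can be done
None
```

I turned the pulley by pinching its rim, then lowered the silver hub onto the pulley's spigot and the silver cap onto the hub's spigot. I handed the job in at about 33 s of the 72 s allowed, with the gripper clear of everything.

**Alignment:** in the last wrist-camera check the engraved line stood at 33.1–33.2°. I measured the pointer at about 33° (readings of 32.8–33.3°). Before the hub went on, the top camera had put the line at 33.4° and the scene camera at 32.3°, so allow about ±0.7°.

**Seating:** the release heights were within about 0.3 mm of fully home, and the contact force rose as each part seated. Circles drawn at the fully home heights match the final pictures of the hub and cap.

**Left alone:** the red and brown look-alikes, screwdriver, hammer and bin look unmoved in the last scene picture.

**Disagreements:**
- **Fingertip height:** the real fingertips sat about 20 mm higher than the reported TCP. The first pinch therefore closed on air above the rim, and I lowered all later grasps to allow for it.
- **Mark position:** the network's first reading of the mark was about 3° off the engraved line, so I used the line itself from the images.

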